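Return the laundry products to their drip trays

ROBOT

A 6-joint arm with a two-finger parallel gripper is mounted at the origin on the work surface. World frame = base frame: x ahead of the robot, y to its left, z up, the work surface at z = 0. Lengths are in m, angles in rad, forces in N, time in s.
With the tool pointing down it reaches from about 0.35 to 0.725 m from the base axis. Payload 4.3 kg.
Tool frame: the origin (TCP) lies between the finger pads; the fingertips stand 17 mm ahead of it and the grasp point (between the pads) lies 2 mm behind it; z points along the fingers, y is the line along which they close (so a half turn about z gives the same grasp; the last joint's range is limited). The gripper opens to 85 mm and grips with 20 to 120 N. Pads are 22 mm wide; open, the fingers measure 114 mm over their backs; the gripper's body (76 mm by 85 mm) begins 54 mm behind the grasp point. The pads swing forward as they close: fully open they stand 13 mm farther back than shut.
Start: joints at [-1.227, 0.377, 0.081, 1.274, 0, 1.46], TCP at [0.252, -0.517, 0.248] pointing down, gripper open.
Joint ranges: [-2.72, 2.72], [-0.84, 1.66], [-1.02, 1.22], [-1.77, 2.12], [-1.37, 1.28], [-3.14, 3.14]. Speed limits (rad/s): [2.57, 2.57, 3.14, 3.14, 3.14, 3.14].

INTERFACE

Orientations are given as a rotation vector (axis times angle).
In Python, from bench import read_state, grab_frame, sign_off, find_in gives the robot as it stands. The module is installed in compiled form; this text tells all that it offers.
- The arm moves only by the tool jog_arm, never from a script. Its argument "commands" is a list of rows, each an object of numbers: "x", "y", "z": the shift along the tool's x, y, z in m; "wx", "wy", "wz": the turn, a rotation vector about the tool's x, y, z in rad; "fingers": the closure, from -1 (fully open) to 1 (shut). A call has 1 to 20 rows; each row shifts and turns the commanded pose from where the row before left it, along the tool's axes as they then stand; what a row does not reach is not made up. A row lasts 1/12 s, in which the tool goes at most 41.7 mm and 7.16 degrees, less where a joint would pass 70% of its speed; a pose out of reach is approached as far as the arm can. A call is refused whole if a number of a shift passes 0.0417 or a number of a turn 0.125, either way. A call with a gripper value outside its range is refused whole. The fingers move at their own pace and stop on an object; the grip force is fixed at half the most. Time passes only in rows, so rows that do not move let the fingers close. It gives the time, the measured TCP pose, the force, the opening and the grip force at its end, in the units of the state.
- read_state(): the state, without advancing time (a new reading comes with each control period).
- grab_frame(name): name is "scene" or "top" or "wrist"; returns a dict with "pixels" (480x640x3 uint8, red, green, blue), "range_z" (480x640 float32, m along the optical axis (not along the pixel's ray), 0 where there is no reading), "K" (3x3 intrinsics, pixels), "origin" and "orientation" of the camera in the world; the wrist camera has in their place "tool_from_camera" (4x4, takes a point from camera to tool coordinates, whose origin is the TCP and whose axes are the flange's). Camera axes: x right, y down, z forward; pixel columns grow to the right and rows downward; lengths in m; the calibration is good to about 2 mm. A picture is of the moment at which its call begins: read the wrist's pose just before it.
- sign_off(): hands the job in; it is judged then, once.
Trained networks look in a picture, given as the dict that the camera call returned (one of the last four; its "shot" number tells which), for a name from the list of things; names that differ only in an ending like _2 or _b are one class to them, and where a whole thing is asked for, a point or a joint stands for the part that bears it (a point fixed in the world has none). Each returns a list of dicts, best first, with "p" (0 to 1); they miss things now and then, are a little off and sometimes report something else, mostly with a low value. They report only what shows in the picture. A call takes as long as a camera call. They do not tell look-alikes from the thing itself.
- find_in(picture, target): "xyz" ([x, y, z] in m, in world coordinates, good to about 4 mm: the middle of the surface that is visible of it).
The state is a dict: "clock": time; "joints": joint angles; "dq": joint speeds; "tau": joint torques, N m; "tool_pos": TCP position; "tool_rot": TCP orientation; "wrist_force": force on the tool from outside, world axes, zero at the start; "moment": the same for the moment, N m; "finger_gap": finger opening in m; "grasp_force": force on a finger pad.
Only numpy, scipy, OpenCV 4.12 (cv2) and the standard library are available. Lean on these libraries where they do the work, as an engineer would, in place of code of your own. Each camera call takes 0.05 s, during which the arm holds its last target. There are 200 camera calls.

TASK

The counter has been wiped: stand each of the four closed laundry products back upright in the steel drip tray that matches the shape and size of its foot, its foot flat on the tray's floor inside the rim. Set each one down without dropping it or tipping it over, and leave the cardboard carton and the measuring cup where they are.

Things in the scene. Friction and masses are not known exactly. Their poses are not given: they have to be found in the camera images.
- softener: Softener: stout round white bottle with a blue-grey label, 150 mm tall. Foot a disc 76 mm across; straight to 86 mm, then a shoulder up to 112 mm; grey screw cap 38 mm across from 118 to 150 mm, on the bottle's axis. Full, about 0.3 to 0.6 kg. Origin: centre of the foot's underside; z up the axis.
- detergent: Detergent: oblong white bottle, 160 mm tall, 0.3 to 0.65 kg. Foot 100 (x) by 50 (y) mm, full size up to 66 mm; above that x from -50 to +12 mm up to 120 mm, with a loop handle on the +x side. Grey round cap 40 mm across from 128 to 160 mm, its axis 12 mm from the origin towards -x; it does not turn. Origin: centre of the foot's underside; z up, x along the long side towards the handle.
- powder: Powder: square white tub, 98 mm tall. Foot 70 by 70 mm, the body that size up to 68 mm; grey round screw lid 58 mm across from 72 to 98 mm, centred. The lid does not turn. About 0.3 to 0.6 kg. Origin: centre of the foot's underside; z up, x and y square to the sides.
- spray: Spray: slim round white trigger bottle, 164 mm tall, 0.2 to 0.37 kg. Foot 54 mm across, straight to 78 mm, narrowing to a collar 29 mm across from 112 to 128 mm; grey spray head from 130 to 160 mm, 24 mm wide (y), x from -23 to +39 mm, nozzle out to x = +50 mm, trigger below it at x = +26 to +38 mm. Origin: centre of the foot's underside; z up, x towards the nozzle.
- big_round_tray: Large round steel drip tray, fixed to the counter: 98 mm across outside, 92 mm inside the rim; floor 2 mm above the counter, rim 9 mm high and 3 mm thick. The softener's tray. Origin: centre of the underside (counter level).
- oblong_tray: Oblong steel drip tray, fixed: 122 (x) by 72 (y) mm outside, 116 by 66 mm inside the rim; floor 2 mm above the counter, rim 9 mm high and 3 mm thick. The detergent's tray, either way round. Origin: centre of the underside; x along the long side.
- square_tray: Square steel drip tray, fixed: 92 by 92 mm outside, 86 by 86 mm inside the rim; floor 2 mm above the counter, rim 9 mm high and 3 mm thick. The powder tub's tray, any way round. Origin: centre of the underside; x and y square to the sides.
- small_round_tray: Small round steel drip tray, fixed: 76 mm across outside, 70 mm inside the rim; floor 2 mm above the counter, rim 9 mm high and 3 mm thick. The spray's tray. Origin: centre of the underside (counter level).
- carton: Bystander: low cardboard carton of dryer sheets lying flat, 100 (x) by 62 (y) by 40 mm high, loose. Leave it. Origin: centre of the underside.
- measuring_cup: Bystander: white open measuring cup, 66 mm across at the rim, 60 mm high, with a flat straight handle at the rim that reaches 90 mm from its axis towards +y; loose. Leave it. Origin: centre of the underside.
Not all that is in view belongs to the job. What is shaped like the square_tray but blue, green or yellow is not meant.

How it is judged:
By the outcome, as a careful person would: the job done as asked, in the order asked, and still so for the second after the job is handed in, with the robot touching nothing.
It also fails if it takes over 106 s, if anything falls off the work surface, if the arm or the gripper's body presses on something with over 40 N, if the wrist force passes 120 N, or if a joint passes its speed limit or range.

## Working session

There is one attempt and no reset: what is moved stays moved. The work goes in short steps, Python scripts to look and compute and a tool call to move; the robot and the scene stay as the last step left them, time stands still between calls to the robot, and variables do not carry over. Pictures are saved under pics/ and viewed, at most 14 in all, crops included, and the job is handed in when it is done.

Besides the shell and the picture viewer there is one more tool, called after "Emit:" as name([rows], argument=value, ...), one row to a line, values as JSON. jog_arm: Moves the arm, as the interface text tells. Its arguments: {"type":"object","properties":{"commands":{"type":"array","items":{"type":"object","properties":{"x":{"type":"number"},"y":{"type":"number"},"z":{"type":"number"},"wx":{"type":"number"},"wy":{"type":"number"},"wz":{"type":"number"},"fingers":{"type":"number"}}}}},"required":["commands"]}

```bash
mkdir -p pics
cat > h.py <<'E'
import numpy as np, cv2
from scipy.spatial.transform import Rotation as R
from bench import *
def save(f,n): cv2.imwrite('pics/'+n+'.png',cv2.cvtColor(f['pixels'],cv2.COLOR_RGB2BGR))
def pose(f,s=None):
    if 'origin' in f:
        o=np.array(f['orientation']); 
        Rm=o if o.shape==(3,3) else (R.from_rotvec(o).as_matrix() if o.size==3 else R.from_quat(o).as_matrix())
        return Rm,np.array(f['origin'])
    T=np.array(f['tool_from_camera']); Rt=R.from_rotvec(s['tool_rot']).as_matrix()
    return Rt@T[:3,:3], Rt@T[:3,3]+np.array(s['tool_pos'])
def cloud(f,s=None):
    Rm,t=pose(f,s); K=np.array(f['K']); z=f['range_z']
    v,u=np.mgrid[:480,:640]
    p=np.stack([(u-K[0,2])/K[0,0]*z,(v-K[1,2])/K[1,1]*z,z],-1)
    w=p@Rm.T+t; w[z==0]=np.nan; return w
names=['softener','detergent','powder','spray','big_round_tray','oblong_tray','square_tray','small_round_tray','carton','measuring_cup']
E
python3 - <<'E'
from h import *
print(read_state())
for c in ('scene','top'):
    f=grab_frame(c); save(f,c); print(c,f['origin'],f['orientation'],f['K'])
    Rm,t=pose(f);K=np.array(f['K'])
    for n in names:
        for d in find_in(f,n)[:3]:
            q=K@(Rm.T@(np.array(d['xyz'])-t)); print(n,np.round(d['xyz'],3),round(d['p'],2),np.round(q[:2]/q[2]))
E
```

```text
{'clock': 0.0, 'joints': array([-1.22729216e+00,  3.78068102e-01,  7.96173576e-02,  1.27441513e+00,
       -7.83137830e-06,  1.46052089e+00]), 'dq': array([-5.51696922e-04,  2.28114509e-04, -2.58188552e-04, -1.52440287e-03,
       -1.02937792e-03,  6.84457661e-05]), 'tau': array([-1.27323761e-03, -4.63600016e+01,  2.69879240e+01,  2.06999917e-02,
       -5.16510881e-04,  1.21536733e-06]), 'tool_pos': array([ 0.25186188, -0.5162006 ,  0.24735467]), 'tool_rot': array([-3.05907400e+00, -7.06233228e-01,  3.90199234e-04]), 'wrist_force': array([-0.27285015,  0.44495543, -0.2046813 ]), 'moment': array([ 0.03636826,  0.0387954 , -0.00125496]), 'grasp_force': 0.0, 'finger_gap': 0.08521773472438865}
scene [ 1.12992303 -0.84317992  0.96945778] [-2.20774107 -0.69701105  0.28537113] [[477.8143787    0.         313.49663774]
 [  0.         477.8143787  235.38641002]
 [  0.           0.           1.        ]]
softener [ 0.629 -0.28   0.09 ] 0.95 [267. 301.]
detergent [ 0.467 -0.113  0.077] 0.66 [259. 240.]
detergent [ 0.633 -0.278  0.086] 0.38 [269. 303.]
powder [ 0.671 -0.127  0.066] 0.78 [317. 2
[... 651 characters left out ...]
245.94210533]
 [  0.           0.           1.        ]]
softener [ 0.607 -0.247  0.102] 0.67 [404. 236.]
detergent [ 0.457 -0.095  0.118] 0.64 [353. 288.]
powder [ 0.644 -0.1    0.09 ] 0.94 [353. 224.]
spray [ 0.506 -0.412  0.103] 0.6 [464. 269.]
big_round_tray [0.454 0.095 0.002] 0.6 [289. 293.]
oblong_tray [ 0.373 -0.266  0.004] 0.83 [410. 318.]
square_tray [0.601 0.264 0.005] 0.81 [232. 246.]
square_tray [ 0.721  0.397 -0.002] 0.76 [190. 209.]
square_tray [0.831 0.105 0.002] 0.73 [284. 172.]
small_round_tray [0.369 0.265 0.002] 0.96 [232. 323.]
carton [0.501 0.428 0.044] 0.96 [175. 279.]
measuring_cup [0.452 0.094 0.   ] 0.75 [289. 294.]
measuring_cup [0.652 0.111 0.039] 0.74 [282. 227.]
```

View pics/scene.png

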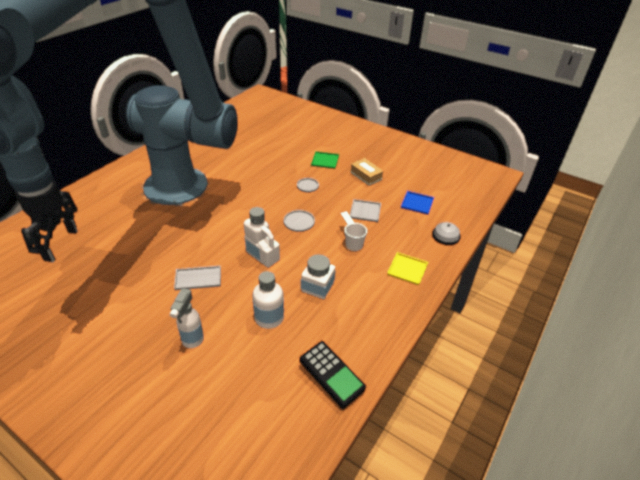

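View pics/top.png

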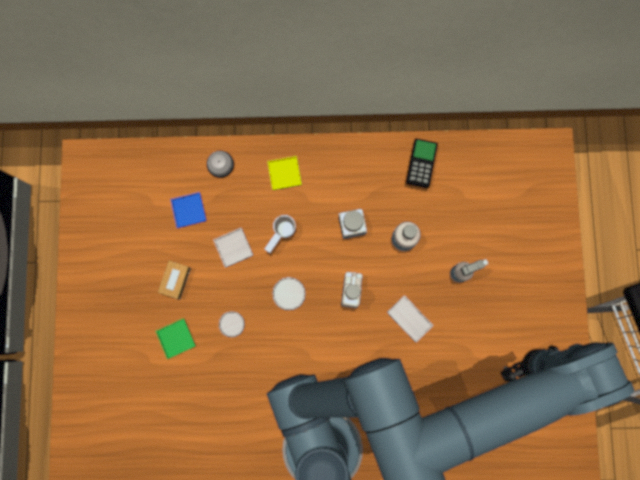

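Both views show all four products upright. In the top view, detergent is at (352,290), powder (353,224), softener (405,236) and spray (462,271). The trays are oblong (410,318), big round (289,293), small round (232,323) and steel square (232,247). The networks' finds fit those positions. Next I measure centres and yaws from depth.

```bash
cat > m.py <<'E'
from h import *
C=[];P=[];F={}
for c in ('scene','top'):
    f=grab_frame(c); F[c]=f; w=cloud(f); C.append(w.reshape(-1,3)); P.append(f['pixels'].reshape(-1,3))
def rect(w,c,r,lo,hi,tag):
    m=(np.hypot(w[:,0]-c[0],w[:,1]-c[1])<r)&(w[:,2]>lo)&(w[:,2]<hi)
    q=w[m]
    if len(q)<6: print(tag,'few',len(q)); return
    b=cv2.minAreaRect((q[:,:2]*1000).astype(np.float32)); print(tag,len(q),'z',np.round(np.percentile(q[:,2],[5,50,95]),3),'rect c',np.round(b[0],1),'size',np.round(b[1],1),'ang',round(b[2],1),'med',np.round(np.median(q[:,:2],0)*1000,1))
A=np.vstack(C)
for tag,w in (('scene',C[0]),('top',C[1]),('both',A)):
    rect(w,(.46,-.10),.06,.125,.18,tag+' det cap'); rect(w,(.46,-.105),.08,.02,.18,tag+' det all'); rect(w,(.46,-.105),.08,.05,.11,tag+' det mid')
    rect(w,(.607,-.25),.06,.135,.17,tag+' soft cap'); rect(w,(.607,-.25),.07,.01,.1,tag+' soft body')
    rect(w,(.65,-.1),.07,.085,.12,tag+' pow lid');rect(w,(.65,-.1),.08,.02,.075,tag+' pow body')
    rect(w,(.51,-.42),.08,.125,.18,tag+' spray head');rect(w,(.51,-.42),.07,.01,.08,tag+' spray body')
# trays by grey color in top and scene
for (w,p,tag) in ((C[1],P[1],'top'),(C[0],P[0],'scene')):
    p=p.astype(int); g=(p.max(1)-p.min(1)<35)&(p.min(1)>90)&(abs(w[:,2])<.02)
    for n,c,r in (('obl',(.373,-.268),.085),('sq',(.6,.262),.075),('small',(.368,.266),.06),('big',(.454,.094),.07)):
        rect(w[g],c,r,-.02,.02,tag+' '+n)
f=F['top'];im=cv2.cvtColor(f['pixels'],cv2.COLOR_RGB2BGR)
cv2.imwrite('pics/topc.png',cv2.resize(im[200:340,200:500],None,fx=2.6,fy=2.6,interpolation=cv2.INTER_CUBIC))
f=F['scene'];im=cv2.cvtColor(f['pixels'],cv2.COLOR_RGB2BGR)
cv2.imwrite('pics/scc.png',cv2.resize(im[200:350,160:360],None,fx=3.9,fy=3.9,interpolation=cv2.INTER_CUBIC))
E
python3 m.py
```

```text
scene det cap 239 z [0.13  0.155 0.161] rect c [449.  -95.2] size [40.4 41. ] ang 4.4 med [ 454.7 -101.5]
scene det all 1282 z [0.027 0.082 0.159] rect c [460.1 -96.5] size [ 53.1 105. ] ang 81.0 med [ 465.9 -110.4]
scene det mid 588 z [0.054 0.073 0.106] rect c [459.9 -96.5] size [ 53.  104.7] ang 80.9 med [ 471.5 -113.1]
scene soft cap 208 z [0.138 0.149 0.151] rect c [ 614.9 -260.4] size [39.  38.1] ang 3.8 med [ 617.3 -262.7]
scene soft body 841 z [0.015 0.065 0.099] rect c [ 619.2 -265.4] size [75.4 66.8] ang 42.7 med [ 636.9 -284.9]
scene pow lid 344 z [0.089 0.097 0.1  ] rect c [ 657.2 -103.8] size [56.3 59.5] ang 58.0 med [ 660.8 -108.4]
scene pow body 592 z [0.023 0.055 0.07 ] rect c [ 659.  -104.1] size [70.4 74.9] ang 10.0 med [ 677.6 -131.8]
scene spray head 434 z [0.134 0.157 0.164] rect c [ 511.4 -432.7] size [24.7 74.4] ang 20.9 med [ 516.4 -433.9]
scene spray body 444 z [0.014 0.047 0.077] rect c [ 517.2 -428.9] size [54.6 29.9] ang 55.2 med [ 525.8 -434.7]
top det cap 184 z [0.143 0.159 0.165] rect c [445.2 -84.3] size [40.7 54.3] ang 31.0 med [446.7 -89.2]
top det a
[... 1966 characters left out ...]
0.011] rect c [597.7 262.8] size [92.8 89.8] ang 22.6 med [597.4 262.4]
top small 464 z [-0.005  0.003  0.01 ] rect c [366.5 267.5] size [71.9 68.4] ang 89.0 med [365.2 268. ]
top big 780 z [-0.005  0.002  0.01 ] rect c [454.   94.3] size [93.6 93. ] ang 12.2 med [453.8  94.3]
scene obl 827 z [-0.001  0.003  0.008] rect c [ 372.4 -268.9] size [118.5  75. ] ang 42.6 med [ 371.2 -268. ]
scene sq 465 z [-0.001  0.003  0.008] rect c [595.8 258.5] size [89.8 99.8] ang 23.3 med [597.  261.1]
scene small 193 z [-0.002  0.002  0.009] rect c [367.1 264.2] size [65.8 81.4] ang 33.7 med [365.  268.1]
scene big 451 z [-0.002  0.002  0.008] rect c [454.7  92.4] size [92.3 97.2] ang 22.7 med [453.3  94.4]
```

View pics/topc.png

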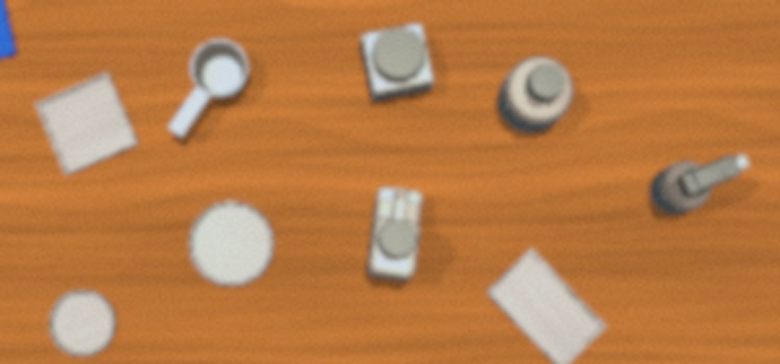

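View pics/scc.png

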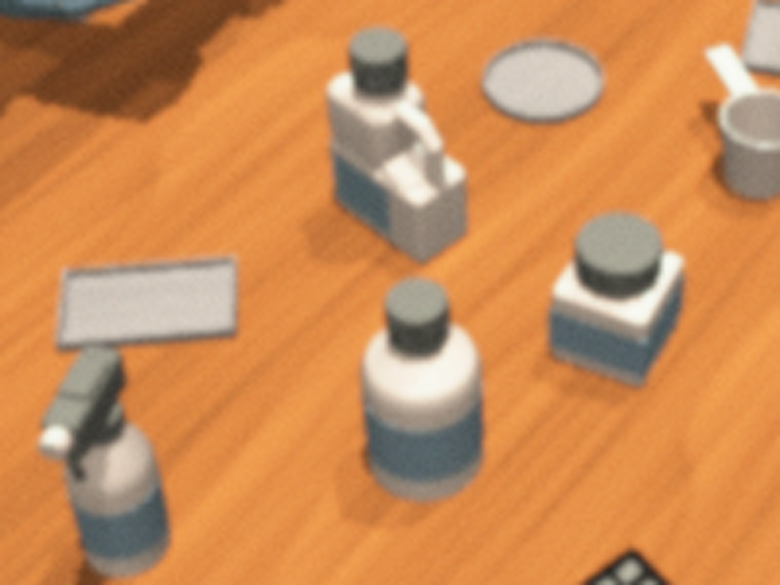

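Measured values, in mm:

| Item | Centre | Yaw |
|---|---|---|
| Detergent | (460,-94) | -9° |
| Softener | (614,-258) | – |
| Powder | (657,-101) | 10° |
| Spray | (506,-418) | -69° |
| Oblong tray | (371,-267) | 43° |
| Square tray | (597,261) | 23° |
| Small tray | (366,267) | – |
| Big tray | (454,94) | – |

The crops show the detergent's handle towards +x and the spray's nozzle towards -y. I take the detergent first.

Emit:
jog_arm([
  {"x":0.0259,"y":-0.0211},
  {"x":0.0259,"y":-0.0211},
  {"x":0.0259,"y":-0.0211},
  {"x":0.0259,"y":-0.0211},
  {"x":0.0259,"y":-0.0211},
  {"x":0.0259,"y":-0.0211},
  {"x":0.0259,"y":-0.0211},
  {"x":0.0259,"y":-0.0211},
  {"x":0.0259,"y":-0.0211},
  {"x":0.0259,"y":-0.0211},
  {"x":0.0259,"y":-0.0211},
  {"x":0.0259,"y":-0.0211},
  {"x":0.0259,"y":-0.0211},
  {"x":0.0259,"y":-0.0211},
])

```text
validation failed for argument at $.co...
```

Emit:
jog_arm([
  {"wz":-0.125},
  {"wz":-0.125},
  {"wz":-0.125},
  {"wz":-0.125},
  {"wz":-0.125},
  {"wz":-0.125},
  {"wz":-0.125},
  {"wz":-0.125},
  {"wz":-0.125},
  {"wz":-0.125},
  {"wz":-0.125},
  {"wz":-0.125},
  {"wz":-0.125},
  {"wz":-0.125},
  {"wz":-0.125},
  {"wz":-0.125},
  {"wz":-0.125},
  {"wz":-0.125},
  {"wz":-0.125},
  {"wz":-0.125},
])

```text
validation failed for argument at $.co...
```

```bash
cat >> h.py <<'E'
def to(x,y,z,yaw):
    s=read_state(); Rt=R.from_rotvec(s['tool_rot']); a=np.radians(yaw)
    Rg=R.from_matrix(np.array([[np.cos(a),np.sin(a),0],[np.sin(a),-np.cos(a),0],[0,0,-1]]))
    print('t',round(s['clock'],2),'pos',np.round(s['tool_pos'],4),'yaw',np.round(np.degrees(np.arctan2(*Rt.as_matrix()[[1,0],0])),1),'q',np.round(s['joints'],2))
    d=np.array([x,y,z])-s['tool_pos']
    print('shift now',np.round(Rt.inv().apply(d),4),'turn',np.round((Rt.inv()*Rg).as_rotvec(),4),'shift after turn',np.round(Rg.inv().apply(d),4))
E
python3 - <<'E'
from h import *
to(.448,-.0925,.114,171)
s=read_state(); f=grab_frame('wrist'); save(f,'w1'); print(f['tool_from_camera'])
w=cloud(f,s).reshape(-1,3)
def rect(w,lo,hi,tag):
    q=w[(w[:,2]>lo)&(w[:,2]<hi)&(np.hypot(w[:,0]-.46,w[:,1]+.1)<.09)]
    if len(q)<9: return print(tag,len(q))
    b=cv2.minAreaRect((q[:,:2]*1000).astype(np.float32)); print(tag,len(q),b)
rect(w,.152,.17,'cap');rect(w,.105,.125,'sh');rect(w,.04,.075,'body')
E
```

```text
t 1.2 pos [ 0.2521 -0.5168  0.2483] yaw 26.0 q [-1.23  0.38  0.08  1.27 -0.    1.46]
shift now [ 0.3621 -0.2955  0.1343] turn [ 0.0000e+00  2.0000e-04 -2.5307e+00] shift after turn [-0.1271  0.4498  0.1343]
[[ 5.62392067e-04 -9.54086190e-01 -2.99531678e-01  7.59915748e-02]
 [ 9.99999207e-01  8.74016810e-04 -9.06400780e-04 -4.36867281e-05]
 [ 1.12658019e-03 -2.99530931e-01  9.54085925e-01 -1.25265983e-01]
 [ 0.00000000e+00  0.00000000e+00  0.00000000e+00  1.00000000e+00]]
cap 0
sh 0
body 0
```

View pics/w1.png

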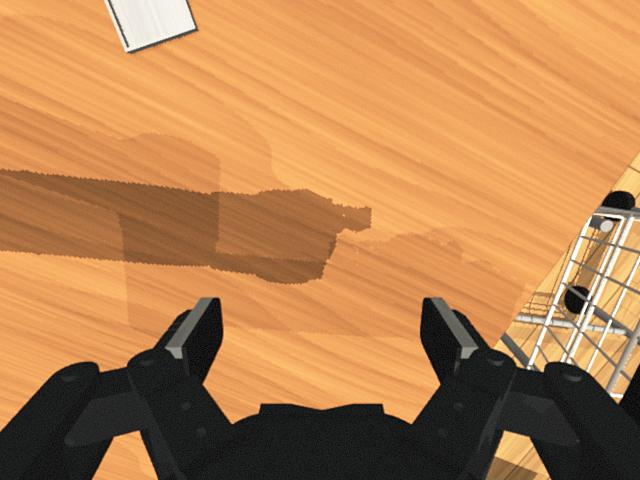

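The arm has not moved: the wrist view shows only the open fingers and the oblong tray's corner at (150,20). The rows were refused, so I try them with every field given.

Emit:
jog_arm([
  {"x":0.0259,"y":-0.0211,"z":0,"wx":0,"wy":0,"wz":0,"fingers":-1},
  {"x":0.0259,"y":-0.0211,"z":0,"wx":0,"wy":0,"wz":0,"fingers":-1},
  {"x":0.0259,"y":-0.0211,"z":0,"wx":0,"wy":0,"wz":0,"fingers":-1},
  {"x":0.0259,"y":-0.0211,"z":0,"wx":0,"wy":0,"wz":0,"fingers":-1},
  {"x":0.0259,"y":-0.0211,"z":0,"wx":0,"wy":0,"wz":0,"fingers":-1},
  {"x":0.0259,"y":-0.0211,"z":0,"wx":0,"wy":0,"wz":0,"fingers":-1},
  {"x":0.0259,"y":-0.0211,"z":0,"wx":0,"wy":0,"wz":0,"fingers":-1},
  {"x":0.0259,"y":-0.0211,"z":0,"wx":0,"wy":0,"wz":0,"fingers":-1},
  {"x":0.0259,"y":-0.0211,"z":0,"wx":0,"wy":0,"wz":0,"fingers":-1},
  {"x":0.0259,"y":-0.0211,"z":0,"wx":0,"wy":0,"wz":0,"fingers":-1},
  {"x":0.0259,"y":-0.0211,"z":0,"wx":0,"wy":0,"wz":0,"fingers":-1},
  {"x":0.0259,"y":-0.0211,"z":0,"wx":0,"wy":0,"wz":0,"fingers":-1},
  {"x":0.0259,"y":-0.0211,"z":0,"wx":0,"wy":0,"wz":0,"fingers":-1},
  {"x":0.0259,"y":-0.0211,"z":0,"wx":0,"wy":0,"wz":0,"fingers":-1},
])

```text
clock: 2.42
tool_pos: [0.449, -0.0908, 0.2486]
tool_rot: [3.061, 0.707, 0.001]
wrist_force: [-0.0, 0.5, -0.7]
finger_gap: 0.0856
grasp_force: 0.0
```

Emit:
jog_arm([
  {"wz":-0.125,"fingers":-1},
  {"wz":-0.125,"fingers":-1},
  {"wz":-0.125,"fingers":-1},
  {"wz":-0.125,"fingers":-1},
  {"wz":-0.125,"fingers":-1},
  {"wz":-0.125,"fingers":-1},
  {"wz":-0.125,"fingers":-1},
  {"wz":-0.125,"fingers":-1},
  {"wz":-0.125,"fingers":-1},
  {"wz":-0.125,"fingers":-1},
  {"wz":-0.125,"fingers":-1},
  {"wz":-0.125,"fingers":-1},
  {"wz":-0.125,"fingers":-1},
  {"wz":-0.125,"fingers":-1},
  {"wz":-0.125,"fingers":-1},
  {"wz":-0.125,"fingers":-1},
  {"wz":-0.125,"fingers":-1},
  {"wz":-0.125,"fingers":-1},
  {"wz":-0.125,"fingers":-1},
  {"wz":-0.125,"fingers":-1},
])

```text
validation failed for argument at $.co...
```

Emit:
jog_arm([
  {"x":0,"y":0,"z":0,"wx":0,"wy":0,"wz":-0.125,"fingers":-1},
  {"x":0,"y":0,"z":0,"wx":0,"wy":0,"wz":-0.125,"fingers":-1},
  {"x":0,"y":0,"z":0,"wx":0,"wy":0,"wz":-0.125,"fingers":-1},
  {"x":0,"y":0,"z":0,"wx":0,"wy":0,"wz":-0.125,"fingers":-1},
  {"x":0,"y":0,"z":0,"wx":0,"wy":0,"wz":-0.125,"fingers":-1},
  {"x":0,"y":0,"z":0,"wx":0,"wy":0,"wz":-0.125,"fingers":-1},
  {"x":0,"y":0,"z":0,"wx":0,"wy":0,"wz":-0.125,"fingers":-1},
  {"x":0,"y":0,"z":0,"wx":0,"wy":0,"wz":-0.125,"fingers":-1},
  {"x":0,"y":0,"z":0,"wx":0,"wy":0,"wz":-0.125,"fingers":-1},
  {"x":0,"y":0,"z":0,"wx":0,"wy":0,"wz":-0.125,"fingers":-1},
  {"x":0,"y":0,"z":0,"wx":0,"wy":0,"wz":-0.125,"fingers":-1},
  {"x":0,"y":0,"z":0,"wx":0,"wy":0,"wz":-0.125,"fingers":-1},
  {"x":0,"y":0,"z":0,"wx":0,"wy":0,"wz":-0.125,"fingers":-1},
  {"x":0,"y":0,"z":0,"wx":0,"wy":0,"wz":-0.125,"fingers":-1},
  {"x":0,"y":0,"z":0,"wx":0,"wy":0,"wz":-0.125,"fingers":-1},
  {"x":0,"y":0,"z":0,"wx":0,"wy":0,"wz":-0.125,"fingers":-1},
  {"x":0,"y":0,"z":0,"wx":0,"wy":0,"wz":-0.125,"fingers":-1},
  {"x":0,"y":0,"z":0,"wx":0,"wy":0,"wz":-0.125,"fingers":-1},
  {"x":0,"y":0,"z":0,"wx":0,"wy":0,"wz":-0.125,"fingers":-1},
  {"x":0,"y":0,"z":0,"wx":0,"wy":0,"wz":-0.125,"fingers":-1},
])

```text
clock: 4.08
tool_pos: [0.4485, -0.0924, 0.2484]
tool_rot: [0.285, 3.128, -0.0]
wrist_force: [0.7, -0.3, -0.3]
finger_gap: 0.0855
grasp_force: 0.0
```

```bash
cat >> h.py <<'E'
def wlook(name,c,r,bands):
    s=read_state(); f=grab_frame('wrist'); save(f,name)
    w=cloud(f,s).reshape(-1,3)
    for lo,hi in bands:
        q=w[(w[:,2]>lo)&(w[:,2]<hi)&(np.hypot(w[:,0]-c[0],w[:,1]-c[1])<r)]
        if len(q)<9: print(lo,hi,'n',len(q)); continue
        b=cv2.minAreaRect((q[:,:2]*1000).astype(np.float32)); print(lo,hi,'n',len(q),np.round(b[0],1),np.round(b[1],1),round(b[2],1),'med',np.round(np.median(q,0)*1000,1))
E
python3 - <<'E'
from h import *
to(.448,-.0925,.114,171)
wlook('w1',(.46,-.095),.09,[(.152,.17),(.105,.125),(.04,.075)])
E
```

```text
t 4.08 pos [ 0.4485 -0.0924  0.2484] yaw 169.6 q [-0.34  0.14 -0.23  1.2  -0.   -0.16]
shift now [ 0.0005 -0.0002  0.1344] turn [-0.0001  0.0003 -0.0246] shift after turn [ 0.0005 -0.0002  0.1344]
0.152 0.17 n 2766 [446.3 -93.2] [41.1 40.8] 14.6 med [444.9 -93.  159.5]
0.105 0.125 n 2427 [454.9 -94.8] [49.5 93. ] 81.2 med [423.2 -90.8 116. ]
0.04 0.075 n 387 [457.7 -95.2] [49.7 98.7] 81.0 med [411.6 -85.8  61.8]
```

View pics/w1.png

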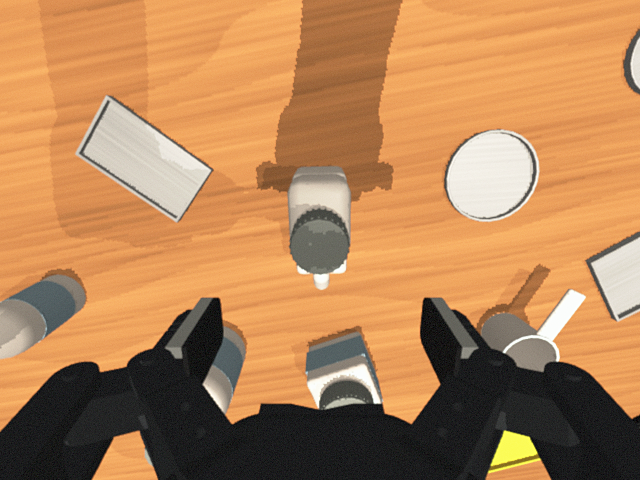

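The wrist view confirms it: detergent centred between the fingers, cap at (320,240), yaw -9°. I descend and grip across its body.

Emit:
jog_arm([
  {"x":0.001,"y":-0.001,"z":0.02,"wx":0,"wy":0,"wz":-0.025,"fingers":-1},
  {"x":0,"y":0,"z":0.03,"wx":0,"wy":0,"wz":0,"fingers":-1},
  {"x":0,"y":0,"z":0.03,"wx":0,"wy":0,"wz":0,"fingers":-1},
  {"x":0,"y":0,"z":0.024,"wx":0,"wy":0,"wz":0,"fingers":-1},
  {"x":0,"y":0,"z":0.02,"wx":0,"wy":0,"wz":0,"fingers":-1},
  {"x":0,"y":0,"z":0.01,"wx":0,"wy":0,"wz":0,"fingers":-1},
  {"x":0,"y":0,"z":0,"wx":0,"wy":0,"wz":0,"fingers":-1},
  {"x":0,"y":0,"z":0,"wx":0,"wy":0,"wz":0,"fingers":1},
  {"x":0,"y":0,"z":0,"wx":0,"wy":0,"wz":0,"fingers":1},
  {"x":0,"y":0,"z":0,"wx":0,"wy":0,"wz":0,"fingers":1},
  {"x":0,"y":0,"z":0,"wx":0,"wy":0,"wz":0,"fingers":1},
  {"x":0,"y":0,"z":0,"wx":0,"wy":0,"wz":0,"fingers":1},
  {"x":0,"y":0,"z":0,"wx":0,"wy":0,"wz":0,"fingers":1},
])

```text
clock: 5.22
tool_pos: [0.4487, -0.0938, 0.1159]
tool_rot: [0.256, 3.128, -0.002]
wrist_force: [-0.4, -0.6, 5.8]
finger_gap: 0.0484
grasp_force: 64.6
```

Emit:
jog_arm([
  {"x":0,"y":0,"z":-0.006,"wx":0,"wy":0,"wz":0,"fingers":1},
  {"x":0,"y":0,"z":-0.014,"wx":0,"wy":0,"wz":0,"fingers":1},
  {"x":0,"y":0,"z":-0.02,"wx":0,"wy":0,"wz":0,"fingers":1},
  {"x":0.002,"y":-0.007,"z":-0.01,"wx":0,"wy":0,"wz":0,"fingers":1},
  {"x":0.0037,"y":-0.0126,"z":0,"wx":0,"wy":0,"wz":0,"fingers":1},
  {"x":0.006,"y":-0.022,"z":0,"wx":0,"wy":0,"wz":0,"fingers":1},
  {"x":0.006,"y":-0.022,"z":0,"wx":0,"wy":0,"wz":0,"fingers":1},
  {"x":0.006,"y":-0.022,"z":0,"wx":0,"wy":0,"wz":0,"fingers":1},
  {"x":0.006,"y":-0.022,"z":0,"wx":0,"wy":0,"wz":0,"fingers":1},
  {"x":0.006,"y":-0.022,"z":0,"wx":0,"wy":0,"wz":0,"fingers":1},
  {"x":0.006,"y":-0.022,"z":0,"wx":0,"wy":0,"wz":0,"fingers":1},
  {"x":0.006,"y":-0.02,"z":0,"wx":0,"wy":0,"wz":0,"fingers":1},
  {"x":0.004,"y":-0.013,"z":0,"wx":0,"wy":0,"wz":0,"fingers":1},
  {"x":0.002,"y":-0.007,"z":0,"wx":0,"wy":0,"wz":0,"fingers":1},
  {"x":0,"y":0,"z":0,"wx":0,"wy":0,"wz":0,"fingers":1},
])

```text
clock: 6.47
tool_pos: [0.3623, -0.2746, 0.1639]
tool_rot: [-0.259, -3.13, 0.0]
wrist_force: [0.6, -0.1, -6.9]
finger_gap: 0.0488
grasp_force: 63.9
```

Emit:
jog_arm([
  {"x":0,"y":0,"z":0,"wx":0,"wy":0,"wz":-0.05,"fingers":1},
  {"x":0,"y":0,"z":0,"wx":0,"wy":0,"wz":-0.09,"fingers":1},
  {"x":0,"y":0,"z":0,"wx":0,"wy":0,"wz":-0.12,"fingers":1},
  {"x":0,"y":0,"z":0,"wx":0,"wy":0,"wz":-0.12,"fingers":1},
  {"x":0,"y":0,"z":0,"wx":0,"wy":0,"wz":-0.12,"fingers":1},
  {"x":0,"y":0,"z":0,"wx":0,"wy":0,"wz":-0.12,"fingers":1},
  {"x":0,"y":0,"z":0,"wx":0,"wy":0,"wz":-0.12,"fingers":1},
  {"x":0,"y":0,"z":0,"wx":0,"wy":0,"wz":-0.1,"fingers":1},
  {"x":0,"y":0,"z":0,"wx":0,"wy":0,"wz":-0.06,"fingers":1},
  {"x":0,"y":0,"z":0,"wx":0,"wy":0,"wz":0,"fingers":1},
])

```text
clock: 7.3
tool_pos: [0.3633, -0.2723, 0.164]
tool_rot: [-1.135, 2.929, 0.002]
wrist_force: [0.6, 0.4, -6.4]
finger_gap: 0.0485
grasp_force: 63.9
```

Run:
```python
from h import *
to(.3645,-.274,.1185,-137.6)
wlook('w2',(.371,-.267),.1,[(.08,.13),(.05,.075),(.0,.016)])
```

```text
t 7.3 pos [ 0.3633 -0.2723  0.164 ] yaw -137.6 q [-0.78  0.18 -0.41  0.98  0.   -1.52]
shift now [ 0.0003 -0.0021  0.0455] turn [ 0.0011  0.0005 -0.0006] shift after turn [ 0.0003 -0.002   0.0455]
0.08 0.13 n 1584 [ 336.  -296.6] [ 7.7 49.6] 43.6 med [ 333.8 -298.5  108.6]
0.05 0.075 n 337 [ 334.  -298.2] [ 2. 46.] 42.7 med [ 333.7 -298.8   65.1]
0.0 0.016 n 10013 [ 358. -279.] [164.6 199.6] 42.4 med [ 330.2 -300.1    0.6]
```

View pics/w2.png

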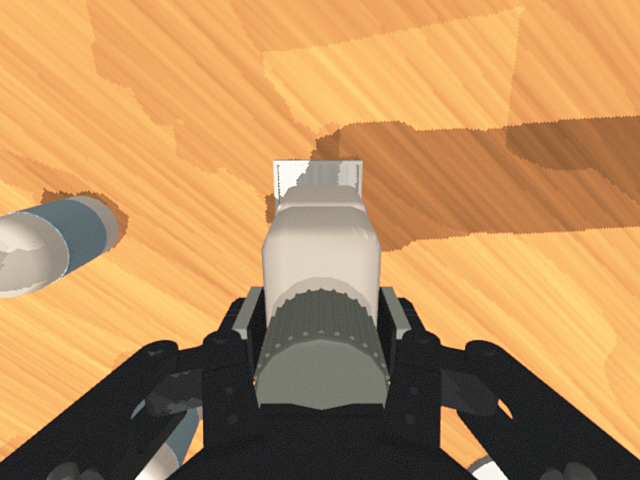

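The bottle hangs in line with the tray: bottle middle at column 320, tray end at columns 275–362. I lower it.

Emit:
jog_arm([
  {"x":0,"y":-0.002,"z":0.01,"wx":0,"wy":0,"wz":0,"fingers":1},
  {"x":0,"y":0,"z":0.012,"wx":0,"wy":0,"wz":0,"fingers":1},
  {"x":0,"y":0,"z":0.01,"wx":0,"wy":0,"wz":0,"fingers":1},
  {"x":0,"y":0,"z":0.006,"wx":0,"wy":0,"wz":0,"fingers":1},
  {"x":0,"y":0,"z":0.004,"wx":0,"wy":0,"wz":0,"fingers":1},
  {"x":0,"y":0,"z":0.0015,"wx":0,"wy":0,"wz":0,"fingers":1},
  {"x":0,"y":0,"z":0,"wx":0,"wy":0,"wz":0,"fingers":1},
])

```text
clock: 7.93
tool_pos: [0.3645, -0.2748, 0.1204]
tool_rot: [1.131, -2.931, -0.001]
wrist_force: [0.4, -1.4, -5.9]
finger_gap: 0.0488
grasp_force: 63.8
```

Emit:
jog_arm([
  {"x":0,"y":0,"z":0.001,"wx":0,"wy":0,"wz":0,"fingers":1},
  {"x":0,"y":0,"z":0.001,"wx":0,"wy":0,"wz":0,"fingers":1},
  {"x":0,"y":0,"z":0,"wx":0,"wy":0,"wz":0,"fingers":1},
])

```text
clock: 8.18
tool_pos: [0.3649, -0.2753, 0.1191]
tool_rot: [-1.132, 2.93, -0.001]
wrist_force: [-0.1, -0.5, -6.7]
finger_gap: 0.0484
grasp_force: 63.9
```

Emit:
jog_arm([
  {"x":0,"y":0,"z":0.001,"wx":0,"wy":0,"wz":0,"fingers":1},
  {"x":0,"y":0,"z":0.001,"wx":0,"wy":0,"wz":0,"fingers":1},
  {"x":0,"y":0,"z":0,"wx":0,"wy":0,"wz":0,"fingers":1},
])

```text
clock: 8.43
tool_pos: [0.3648, -0.2756, 0.1188]
tool_rot: [1.132, -2.931, 0.003]
wrist_force: [-4.2, 1.9, 10.9]
finger_gap: 0.0483
grasp_force: 65.9
```

Emit:
jog_arm([
  {"x":0,"y":0,"z":0,"wx":0,"wy":0,"wz":0,"fingers":-1},
  {"x":0,"y":0,"z":0,"wx":0,"wy":0,"wz":0,"fingers":-1},
  {"x":0,"y":0,"z":0,"wx":0,"wy":0,"wz":0,"fingers":-1},
  {"x":0,"y":0,"z":0,"wx":0,"wy":0,"wz":0,"fingers":-1},
  {"x":0,"y":0,"z":0,"wx":0,"wy":0,"wz":0,"fingers":-1},
  {"x":0,"y":0,"z":-0.01,"wx":0,"wy":0,"wz":0,"fingers":-1},
  {"x":0,"y":0,"z":-0.03,"wx":0,"wy":0,"wz":0,"fingers":-1},
  {"x":0,"y":0,"z":-0.04,"wx":0,"wy":0,"wz":0,"fingers":-1},
  {"x":0,"y":0,"z":-0.04,"wx":0,"wy":0,"wz":0,"fingers":-1},
])

```text
clock: 9.18
tool_pos: [0.3637, -0.2741, 0.2373]
tool_rot: [1.132, -2.929, -0.004]
wrist_force: [-0.3, -1.6, -0.6]
finger_gap: 0.0857
grasp_force: 0.0
```

Emit:
jog_arm([
  {"x":0,"y":0,"z":0,"wx":0,"wy":0,"wz":0.1215,"fingers":-1},
  {"x":0,"y":0,"z":0,"wx":0,"wy":0,"wz":0.1215,"fingers":-1},
  {"x":0,"y":0,"z":0,"wx":0,"wy":0,"wz":0.1215,"fingers":-1},
  {"x":0,"y":0,"z":0,"wx":0,"wy":0,"wz":0.1215,"fingers":-1},
  {"x":0,"y":0,"z":0,"wx":0,"wy":0,"wz":0.1215,"fingers":-1},
  {"x":0,"y":0,"z":0,"wx":0,"wy":0,"wz":0.1215,"fingers":-1},
  {"x":0,"y":0,"z":0,"wx":0,"wy":0,"wz":0.1215,"fingers":-1},
  {"x":0,"y":0,"z":0,"wx":0,"wy":0,"wz":0.1215,"fingers":-1},
  {"x":0,"y":0,"z":0,"wx":0,"wy":0,"wz":0.1215,"fingers":-1},
  {"x":0,"y":0,"z":0,"wx":0,"wy":0,"wz":0.1215,"fingers":-1},
  {"x":0,"y":0,"z":0,"wx":0,"wy":0,"wz":0.1215,"fingers":-1},
  {"x":0,"y":0,"z":0,"wx":0,"wy":0,"wz":0.1215,"fingers":-1},
  {"x":0,"y":0,"z":0,"wx":0,"wy":0,"wz":0.1215,"fingers":-1},
  {"x":0,"y":0,"z":0,"wx":0,"wy":0,"wz":0.1215,"fingers":-1},
  {"x":0,"y":0,"z":0,"wx":0,"wy":0,"wz":0.1215,"fingers":-1},
  {"x":0,"y":0,"z":0,"wx":0,"wy":0,"wz":0.1215,"fingers":-1},
])

```text
clock: 10.52
tool_pos: [0.3647, -0.275, 0.2367]
tool_rot: [-1.79, -2.581, -0.0]
wrist_force: [-0.4, 0.3, 0.6]
finger_gap: 0.0852
grasp_force: 0.0
```

Emit:
jog_arm([
  {"x":-0.0262,"y":0.0114,"z":-0.003,"wx":0,"wy":0,"wz":0,"fingers":-1},
  {"x":-0.0262,"y":0.0114,"z":0,"wx":0,"wy":0,"wz":0,"fingers":-1},
  {"x":-0.0262,"y":0.0114,"z":0,"wx":0,"wy":0,"wz":0,"fingers":-1},
  {"x":-0.0262,"y":0.0114,"z":0,"wx":0,"wy":0,"wz":0,"fingers":-1},
  {"x":-0.0262,"y":0.0114,"z":0,"wx":0,"wy":0,"wz":0,"fingers":-1},
  {"x":-0.0262,"y":0.0114,"z":0,"wx":0,"wy":0,"wz":0,"fingers":-1},
  {"x":-0.0262,"y":0.0114,"z":0,"wx":0,"wy":0,"wz":0,"fingers":-1},
  {"x":0,"y":0,"z":0,"wx":0,"wy":0,"wz":0,"fingers":-1},
])

```text
clock: 11.18
tool_pos: [0.5071, -0.4212, 0.237]
tool_rot: [1.783, 2.586, -0.0]
wrist_force: [0.5, 0.4, -0.7]
finger_gap: 0.0853
grasp_force: 0.0
```

Run:
```python
from h import *
to(.5065,-.418,.149,111)
wlook('w3',(.507,-.42),.09,[(.15,.175),(.13,.15),(.01,.078)])
```

```text
t 11.18 pos [ 0.5071 -0.4212  0.237 ] yaw 110.8 q [-0.79  0.56  0.35  1.35 -0.    0.42]
shift now [0.0032 0.0006 0.088 ] turn [ 0.0001  0.0003 -0.0031] shift after turn [0.0032 0.0006 0.088 ]
0.15 0.175 n 3653 [ 509.  -433.8] [23.9 73.5] 21.4 med [ 506.8 -426.7  159.8]
0.13 0.15 n 197 [ 496.5 -401.1] [23.4  3.7] 19.8 med [ 496.1 -399.7  142.1]
0.01 0.078 n 543 [ 497.1 -408.5] [53.6 26. ] 29.5 med [ 495.4 -397.2   55.6]
```

View pics/w3.png

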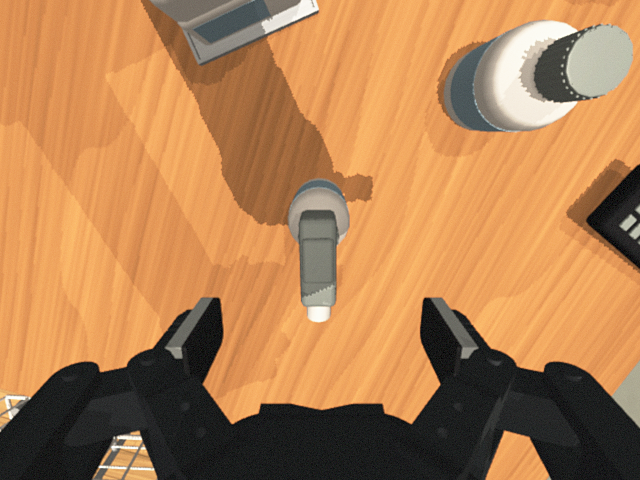

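The spray's head lies at (318,260), in line between the fingers, with its axis about 2.5 mm off along tool y. I descend and grip the head.

Emit:
jog_arm([
  {"x":0.001,"y":-0.0025,"z":0.02,"wx":0,"wy":0,"wz":0,"fingers":-1},
  {"x":0,"y":0,"z":0.03,"wx":0,"wy":0,"wz":0,"fingers":-1},
  {"x":0,"y":0,"z":0.02,"wx":0,"wy":0,"wz":0,"fingers":-1},
  {"x":0,"y":0,"z":0.012,"wx":0,"wy":0,"wz":0,"fingers":-1},
  {"x":0,"y":0,"z":0.005,"wx":0,"wy":0,"wz":0,"fingers":-1},
  {"x":0,"y":0,"z":0,"wx":0,"wy":0,"wz":0,"fingers":-1},
  {"x":0,"y":0,"z":0,"wx":0,"wy":0,"wz":0,"fingers":1},
  {"x":0,"y":0,"z":0,"wx":0,"wy":0,"wz":0,"fingers":1},
  {"x":0,"y":0,"z":0,"wx":0,"wy":0,"wz":0,"fingers":1},
  {"x":0,"y":0,"z":0,"wx":0,"wy":0,"wz":0,"fingers":1},
  {"x":0,"y":0,"z":0,"wx":0,"wy":0,"wz":0,"fingers":1},
  {"x":0,"y":0,"z":0,"wx":0,"wy":0,"wz":0,"fingers":1},
  {"x":0,"y":0,"z":0,"wx":0,"wy":0,"wz":0,"fingers":1},
  {"x":0,"y":0,"z":0,"wx":0,"wy":0,"wz":0,"fingers":1},
])

```text
clock: 12.4
tool_pos: [0.5025, -0.4184, 0.1538]
tool_rot: [1.781, 2.585, -0.0]
wrist_force: [0.8, 0.6, 5.1]
finger_gap: 0.023
grasp_force: 59.6
```

Emit:
jog_arm([
  {"x":0,"y":0,"z":-0.006,"wx":0,"wy":0,"wz":0,"fingers":1},
  {"x":0,"y":0,"z":-0.014,"wx":0,"wy":0,"wz":0,"fingers":1},
  {"x":0,"y":0,"z":-0.02,"wx":0,"wy":0,"wz":0,"fingers":1},
  {"x":0,"y":0,"z":-0.02,"wx":0,"wy":0,"wz":0,"fingers":1},
  {"x":0.0095,"y":0.0031,"z":0,"wx":0,"wy":0,"wz":0,"fingers":1},
  {"x":0.0171,"y":0.0056,"z":0,"wx":0,"wy":0,"wz":0,"fingers":1},
  {"x":0.0266,"y":0.0088,"z":0,"wx":0,"wy":0,"wz":0,"fingers":1},
  {"x":0.0266,"y":0.0088,"z":0,"wx":0,"wy":0,"wz":0,"fingers":1},
  {"x":0.0266,"y":0.0088,"z":0,"wx":0,"wy":0,"wz":0,"fingers":1},
  {"x":0.0266,"y":0.0088,"z":0,"wx":0,"wy":0,"wz":0,"fingers":1},
  {"x":0.0266,"y":0.0088,"z":0,"wx":0,"wy":0,"wz":0,"fingers":1},
  {"x":0.0312,"y":0.0022,"z":0,"wx":0,"wy":0,"wz":0,"fingers":1},
  {"x":0.0312,"y":0.0022,"z":0,"wx":0,"wy":0,"wz":0,"fingers":1},
  {"x":0.0312,"y":0.0022,"z":0,"wx":0,"wy":0,"wz":0,"fingers":1},
  {"x":0.0312,"y":0.0022,"z":0,"wx":0,"wy":0,"wz":0,"fingers":1},
  {"x":0.0312,"y":0.0022,"z":0,"wx":0,"wy":0,"wz":0,"fingers":1},
])

```text
clock: 13.73
tool_pos: [0.4468, -0.0981, 0.2112]
tool_rot: [-1.781, -2.585, 0.001]
wrist_force: [0.5, 0.5, -2.2]
finger_gap: 0.0232
grasp_force: 59.0
```

Emit:
jog_arm([
  {"x":0.0312,"y":0.0043,"z":0,"wx":0,"wy":0,"wz":0,"fingers":1},
  {"x":0.0312,"y":0.0043,"z":0,"wx":0,"wy":0,"wz":0,"fingers":1},
  {"x":0.0312,"y":0.0043,"z":0,"wx":0,"wy":0,"wz":0,"fingers":1},
  {"x":0.0312,"y":0.0043,"z":0,"wx":0,"wy":0,"wz":0,"fingers":1},
  {"x":0.0312,"y":0.0043,"z":0,"wx":0,"wy":0,"wz":0,"fingers":1},
  {"x":0.0312,"y":0.0043,"z":0,"wx":0,"wy":0,"wz":0,"fingers":1},
  {"x":0.0312,"y":0.0043,"z":0,"wx":0,"wy":0,"wz":0,"fingers":1},
  {"x":0.0312,"y":0.0043,"z":0,"wx":0,"wy":0,"wz":0,"fingers":1},
  {"x":0.0312,"y":0.0043,"z":0,"wx":0,"wy":0,"wz":0,"fingers":1},
  {"x":0.0312,"y":0.0043,"z":0,"wx":0,"wy":0,"wz":0,"fingers":1},
  {"x":0.0257,"y":0.0035,"z":0,"wx":0,"wy":0,"wz":0,"fingers":1},
  {"x":0.0178,"y":0.0024,"z":0,"wx":0,"wy":0,"wz":0,"fingers":1},
  {"x":0.0119,"y":0.0016,"z":0,"wx":0,"wy":0,"wz":0,"fingers":1},
  {"x":0.0079,"y":0.0011,"z":0,"wx":0,"wy":0,"wz":0,"fingers":1},
  {"x":0,"y":0,"z":0,"wx":0,"wy":0,"wz":0,"fingers":1},
  {"x":0,"y":0,"z":0,"wx":0,"wy":0,"wz":0,"fingers":1},
])

```text
clock: 15.07
tool_pos: [0.3627, 0.2683, 0.212]
tool_rot: [-1.782, -2.587, 0.003]
wrist_force: [0.1, 0.3, -1.9]
finger_gap: 0.0226
grasp_force: 59.1
```

Run:
```python
from h import *
to(.365,.269,.156,111)
wlook('w4',(.366,.267),.09,[(.19,.25),(.07,.14),(.0,.016)])
f=grab_frame('scene');w=cloud(f).reshape(-1,3)
q=w[(np.hypot(w[:,0]-.366,w[:,1]-.267)<.06)&(w[:,2]>.055)&(w[:,2]<.14)]
print(len(q),np.median(q,0)); 
for a in np.arange(.055,.14,.012):
    b=q[(q[:,2]>a)&(q[:,2]<a+.012)]
    if len(b): print(round(a,3),len(b),np.round(b[:,:2].min(0)*1000),np.round(b[:,:2].max(0)*1000))
im=cv2.cvtColor(f['pixels'],cv2.COLOR_RGB2BGR)[90:240,230:430]
im=cv2.resize(im,None,fx=1.95,fy=2.4)
cv2.imwrite('pics/c4.png',np.hstack([im,cv2.resize(cv2.imread('pics/w4.png'),(400,360))]))
```

```text
t 15.07 pos [0.3627 0.2683 0.212 ] yaw 110.9 q [ 0.5   0.15 -0.32  1.1  -0.    1.7 ]
shift now [-0.0001  0.0025  0.056 ] turn [-0.0016  0.0009 -0.0019] shift after turn [-0.0001  0.0024  0.056 ]
0.19 0.25 n 17597 [366. 258.] [94.  62.1] 20.2 med [363.4 272.8 222.1]
0.07 0.14 n 1672 [359.7 275.9] [53.6 31.9] 21.1 med [354.3 288.6 119.7]
0.0 0.016 n 7521 [364.  272.3] [179.6 168.5] 19.6 med [346.5 289.5   0.6]
331 [0.37954049 0.24552637 0.10203549]
0.055 30 [350. 235.] [390. 274.]
0.067 47 [349. 234.] [393. 277.]
0.079 41 [348. 236.] [393. 274.]
0.091 52 [350. 237.] [397. 272.]
0.103 49 [352. 236.] [393. 275.]
0.115 53 [351. 232.] [395. 272.]
0.127 53 [348. 236.] [393. 275.]
0.139 6 [371. 237.] [390. 273.]
```

View pics/c4.png

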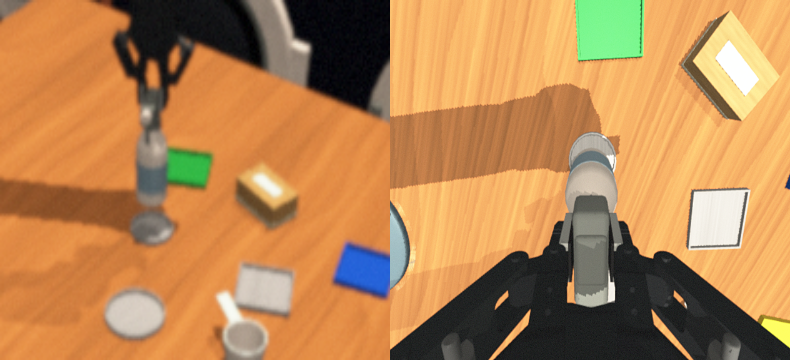

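The spray hangs upright over the small tray, seen right above it at (150,230) in the left half. I estimate the axis about 2 mm off the centre, correct that, and lower it.

Emit:
jog_arm([
  {"x":0.001,"y":0.0025,"z":0.01,"wx":0,"wy":0,"wz":0,"fingers":1},
  {"x":0,"y":0,"z":0.015,"wx":0,"wy":0,"wz":0,"fingers":1},
  {"x":0,"y":0,"z":0.013,"wx":0,"wy":0,"wz":0,"fingers":1},
  {"x":0,"y":0,"z":0.008,"wx":0,"wy":0,"wz":0,"fingers":1},
  {"x":0,"y":0,"z":0.004,"wx":0,"wy":0,"wz":0,"fingers":1},
  {"x":0,"y":0,"z":0.002,"wx":0,"wy":0,"wz":0,"fingers":1},
  {"x":0,"y":0,"z":0,"wx":0,"wy":0,"wz":0,"fingers":1},
])

```text
clock: 15.75
tool_pos: [0.3655, 0.2703, 0.1605]
tool_rot: [-1.783, -2.586, 0.001]
wrist_force: [-0.6, 0.1, -1.3]
finger_gap: 0.0227
grasp_force: 59.0
```

Emit:
jog_arm([
  {"x":0,"y":0,"z":0.001,"wx":0,"wy":0,"wz":0,"fingers":1},
  {"x":0,"y":0,"z":0.001,"wx":0,"wy":0,"wz":0,"fingers":1},
  {"x":0,"y":0,"z":0,"wx":0,"wy":0,"wz":0,"fingers":1},
])

```text
clock: 16.0
tool_pos: [0.3659, 0.2707, 0.1591]
tool_rot: [1.782, 2.586, 0.001]
wrist_force: [1.0, 0.0, -2.0]
finger_gap: 0.0225
grasp_force: 59.0
```

Emit:
jog_arm([
  {"x":0,"y":0,"z":0.001,"wx":0,"wy":0,"wz":0,"fingers":1},
  {"x":0,"y":0,"z":0.001,"wx":0,"wy":0,"wz":0,"fingers":1},
  {"x":0,"y":0,"z":0,"wx":0,"wy":0,"wz":0,"fingers":1},
])

```text
clock: 16.25
tool_pos: [0.3655, 0.2706, 0.1567]
tool_rot: [1.783, 2.587, -0.0]
wrist_force: [-0.2, 0.3, -2.0]
finger_gap: 0.0225
grasp_force: 59.0
```

Emit:
jog_arm([
  {"x":0,"y":0,"z":0.0005,"wx":0,"wy":0,"wz":0,"fingers":1},
  {"x":0,"y":0,"z":0.0005,"wx":0,"wy":0,"wz":0,"fingers":1},
  {"x":0,"y":0,"z":0,"wx":0,"wy":0,"wz":0,"fingers":1},
])

```text
clock: 16.5
tool_pos: [0.3656, 0.2706, 0.1558]
tool_rot: [1.783, 2.587, 0.0]
wrist_force: [0.1, 0.1, -1.7]
finger_gap: 0.0231
grasp_force: 59.0
```

Emit:
jog_arm([
  {"x":0,"y":0,"z":0.0007,"wx":0,"wy":0,"wz":0,"fingers":1},
  {"x":0,"y":0,"z":0.0007,"wx":0,"wy":0,"wz":0,"fingers":1},
  {"x":0,"y":0,"z":0,"wx":0,"wy":0,"wz":0,"fingers":1},
])

```text
clock: 16.75
tool_pos: [0.3659, 0.2709, 0.1557]
tool_rot: [1.782, 2.586, 0.002]
wrist_force: [-2.1, -0.6, 8.6]
finger_gap: 0.0226
grasp_force: 60.4
```

Emit:
jog_arm([
  {"x":0,"y":0,"z":0,"wx":0,"wy":0,"wz":0,"fingers":-1},
  {"x":0,"y":0,"z":0,"wx":0,"wy":0,"wz":0,"fingers":-1},
  {"x":0,"y":0,"z":0,"wx":0,"wy":0,"wz":0,"fingers":-1},
  {"x":0,"y":0,"z":0,"wx":0,"wy":0,"wz":0,"fingers":-1},
  {"x":0,"y":0,"z":0,"wx":0,"wy":0,"wz":0,"fingers":-1},
  {"x":0,"y":0,"z":-0.01,"wx":0,"wy":0,"wz":0,"fingers":-1},
  {"x":0,"y":0,"z":-0.03,"wx":0,"wy":0,"wz":0,"fingers":-1},
  {"x":0,"y":0,"z":-0.03,"wx":0,"wy":0,"wz":0.095,"fingers":-1},
  {"x":0,"y":0,"z":-0.02,"wx":0,"wy":0,"wz":0.095,"fingers":-1},
])

```text
clock: 17.5
tool_pos: [0.366, 0.2708, 0.2466]
tool_rot: [2.025, 2.401, 0.002]
wrist_force: [0.1, -0.1, 0.5]
finger_gap: 0.0854
grasp_force: 0.0
```

Run:
```python
from h import *
to(.657,-.101,.245,100)
```

```text
t 17.5 pos [0.366  0.2708 0.2466] yaw 99.7 q [ 0.5   0.13 -0.25  1.19 -0.    1.9 ]
shift now [-0.4155  0.2242  0.0017] turn [ 0.0016 -0.0005 -0.0051] shift after turn [-0.4167  0.2221  0.0016]
```

Emit:
jog_arm([
  {"x":-0.0297,"y":0.016,"z":0,"wx":0,"wy":0,"wz":0,"fingers":-1},
  {"x":-0.0297,"y":0.016,"z":0,"wx":0,"wy":0,"wz":0,"fingers":-1},
  {"x":-0.0297,"y":0.016,"z":0,"wx":0,"wy":0,"wz":0,"fingers":-1},
  {"x":-0.0297,"y":0.016,"z":0,"wx":0,"wy":0,"wz":0,"fingers":-1},
  {"x":-0.0297,"y":0.016,"z":0,"wx":0,"wy":0,"wz":0,"fingers":-1},
  {"x":-0.0297,"y":0.016,"z":0,"wx":0,"wy":0,"wz":0,"fingers":-1},
  {"x":-0.0297,"y":0.016,"z":0,"wx":0,"wy":0,"wz":0,"fingers":-1},
  {"x":-0.0297,"y":0.016,"z":0,"wx":0,"wy":0,"wz":0,"fingers":-1},
  {"x":-0.0297,"y":0.016,"z":0,"wx":0,"wy":0,"wz":0,"fingers":-1},
  {"x":-0.0297,"y":0.016,"z":0,"wx":0,"wy":0,"wz":0,"fingers":-1},
  {"x":-0.0297,"y":0.016,"z":0,"wx":0,"wy":0,"wz":0,"fingers":-1},
  {"x":-0.0297,"y":0.016,"z":0,"wx":0,"wy":0,"wz":0,"fingers":-1},
  {"x":-0.0297,"y":0.016,"z":0,"wx":0,"wy":0,"wz":0,"fingers":-1},
  {"x":-0.0297,"y":0.016,"z":0,"wx":0,"wy":0,"wz":0,"fingers":-1},
  {"x":0,"y":0,"z":0.02,"wx":0,"wy":0,"wz":0,"fingers":-1},
  {"x":0,"y":0,"z":0.02,"wx":0,"wy":0,"wz":0,"fingers":-1},
  {"x":0,"y":0,"z":0,"wx":0,"wy":0,"wz":0,"fingers":-1},
])

```text
clock: 18.92
tool_pos: [0.6563, -0.1005, 0.1993]
tool_rot: [-2.017, -2.4, 0.005]
wrist_force: [-0.5, -0.7, -0.8]
finger_gap: 0.0855
grasp_force: 0.0
```

Run:
```python
from h import *
to(.657,-.101,.09,100)
wlook('w5',(.657,-.101),.07,[(.09,.105),(.058,.078),(.01,.055)])
```

```text
t 18.92 pos [ 0.6563 -0.1005  0.1993] yaw 99.9 q [-0.25  0.59  0.29  1.28 -0.    1.15]
shift now [-0.001   0.0014  0.1093] turn [-0.007  -0.0031 -0.0017] shift after turn [-0.0007  0.0006  0.1093]
0.09 0.105 n 5079 [ 657.2 -103.2] [59.  58.8] 29.1 med [ 656.9 -101.4   97.6]
0.058 0.078 n 2402 [ 657.1 -103.1] [70.2 69.1] 10.3 med [652.4 -78.3  67. ]
0.01 0.055 n 675 [651.1 -70.3] [70.6  3.3] 10.4 med [650.5 -69.3  39.4]
```

View pics/w5.png

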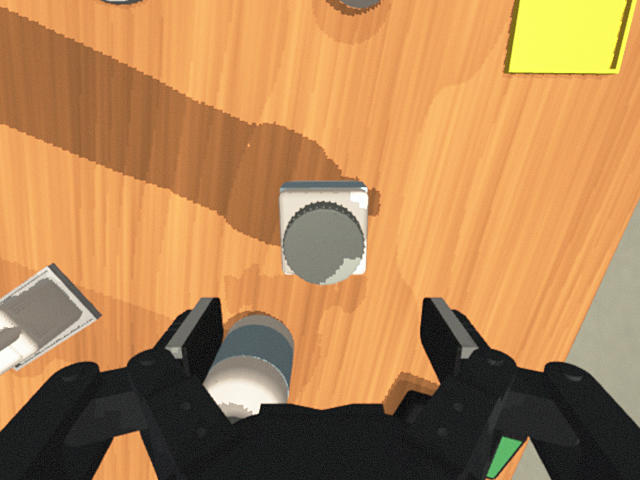

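The tub is at (325,235), square to the gripper; the lid centre measures (657,-103). I descend and grip the lid.

Emit:
jog_arm([
  {"x":-0.003,"y":0.0005,"z":0.02,"wx":0,"wy":0,"wz":0,"fingers":-1},
  {"x":0,"y":0,"z":0.03,"wx":0,"wy":0,"wz":0,"fingers":-1},
  {"x":0,"y":0,"z":0.03,"wx":0,"wy":0,"wz":0,"fingers":-1},
  {"x":0,"y":0,"z":0.018,"wx":0,"wy":0,"wz":0,"fingers":-1},
  {"x":0,"y":0,"z":0.01,"wx":0,"wy":0,"wz":0,"fingers":-1},
  {"x":0,"y":0,"z":0,"wx":0,"wy":0,"wz":0,"fingers":-1},
  {"x":0,"y":0,"z":0,"wx":0,"wy":0,"wz":0,"fingers":1},
  {"x":0,"y":0,"z":0,"wx":0,"wy":0,"wz":0,"fingers":1},
  {"x":0,"y":0,"z":0,"wx":0,"wy":0,"wz":0,"fingers":1},
  {"x":0,"y":0,"z":0,"wx":0,"wy":0,"wz":0,"fingers":1},
  {"x":0,"y":0,"z":0,"wx":0,"wy":0,"wz":0,"fingers":1},
  {"x":0,"y":0,"z":0,"wx":0,"wy":0,"wz":0,"fingers":1},
])

```text
clock: 19.97
tool_pos: [0.6601, -0.1035, 0.0994]
tool_rot: [2.018, 2.404, 0.001]
wrist_force: [-3.1, 0.7, 5.5]
finger_gap: 0.0555
grasp_force: 63.0
```

Run:
```python
from h import *
s=read_state(); print(s['wrist_force'],s['finger_gap'],s['grasp_force'],np.round(s['tool_pos'],4))
to(.597,.2615,.19,113)
to(.597,.2615,.19,100)
```

```text
[-3.14758968  0.7069511   5.46119099] 0.05546176965774509 62.994253635406494 [ 0.6601 -0.1035  0.0994]
t 19.97 pos [ 0.6601 -0.1035  0.0994] yaw 100.0 q [-0.25  0.64  0.11  1.04 -0.    1.15]
shift now [ 0.3702  0.0013 -0.0913] turn [ 0.0026  0.0022 -0.2274] shift after turn [ 0.3606  0.0845 -0.0906]
t 19.97 pos [ 0.6601 -0.1035  0.0994] yaw 100.0 q [-0.25  0.64  0.11  1.04 -0.    1.15]
shift now [ 0.3702  0.0013 -0.0913] turn [ 0.0028  0.0019 -0.0005] shift after turn [ 0.3704  0.0013 -0.0906]
```

The grip sits about 8 mm higher than commanded, so I reopen and take it lower.

Emit:
jog_arm([
  {"x":0,"y":0,"z":0,"wx":0,"wy":0,"wz":0,"fingers":-1},
  {"x":0,"y":0,"z":0,"wx":0,"wy":0,"wz":0,"fingers":-1},
  {"x":0,"y":0,"z":0,"wx":0,"wy":0,"wz":0,"fingers":-1},
  {"x":0,"y":0,"z":0,"wx":0,"wy":0,"wz":0,"fingers":-1},
  {"x":0,"y":0,"z":0,"wx":0,"wy":0,"wz":0,"fingers":-1},
])

```text
clock: 20.38
tool_pos: [0.6594, -0.1031, 0.0966]
tool_rot: [2.02, 2.406, 0.0]
wrist_force: [-0.4, -0.0, 0.0]
finger_gap: 0.0852
grasp_force: 0.0
```

Emit:
jog_arm([
  {"x":0,"y":-0.002,"z":0.005,"wx":0,"wy":0,"wz":0,"fingers":-1},
  {"x":0,"y":0,"z":0.001,"wx":0,"wy":0,"wz":0,"fingers":-1},
  {"x":0,"y":0,"z":0,"wx":0,"wy":0,"wz":0,"fingers":1},
  {"x":0,"y":0,"z":0,"wx":0,"wy":0,"wz":0,"fingers":1},
  {"x":0,"y":0,"z":0,"wx":0,"wy":0,"wz":0,"fingers":1},
  {"x":0,"y":0,"z":0,"wx":0,"wy":0,"wz":0,"fingers":1},
  {"x":0,"y":0,"z":0,"wx":0,"wy":0,"wz":0,"fingers":1},
  {"x":0,"y":0,"z":0,"wx":0,"wy":0,"wz":0,"fingers":1},
])

```text
clock: 21.05
tool_pos: [0.6577, -0.1034, 0.0908]
tool_rot: [2.019, 2.405, 0.001]
wrist_force: [0.9, -0.0, 1.2]
finger_gap: 0.0557
grasp_force: 64.6
```

Emit:
jog_arm([
  {"x":0,"y":0,"z":-0.006,"wx":0,"wy":0,"wz":0,"fingers":1},
  {"x":0,"y":0,"z":-0.014,"wx":0,"wy":0,"wz":0,"fingers":1},
  {"x":0,"y":0,"z":-0.025,"wx":0,"wy":0,"wz":0,"fingers":1},
  {"x":0,"y":0,"z":-0.03,"wx":0,"wy":0,"wz":0,"fingers":1},
  {"x":0,"y":0,"z":-0.025,"wx":0,"wy":0,"wz":0,"fingers":1},
  {"x":0.012,"y":0,"z":0,"wx":0,"wy":0,"wz":0,"fingers":1},
  {"x":0.022,"y":0,"z":0,"wx":0,"wy":0,"wz":0,"fingers":1},
  {"x":0.032,"y":0.001,"z":0,"wx":0,"wy":0,"wz":0,"fingers":1},
  {"x":0.032,"y":0.001,"z":0,"wx":0,"wy":0,"wz":0,"fingers":1},
  {"x":0.032,"y":0.001,"z":0,"wx":0,"wy":0,"wz":0,"fingers":1},
  {"x":0.032,"y":0,"z":0,"wx":0,"wy":0,"wz":0,"fingers":1},
  {"x":0.032,"y":0,"z":0,"wx":0,"wy":0,"wz":0,"fingers":1},
  {"x":0.032,"y":0,"z":0,"wx":0,"wy":0,"wz":0,"fingers":1},
  {"x":0.032,"y":0,"z":0,"wx":0,"wy":0,"wz":0,"fingers":1},
  {"x":0.032,"y":0,"z":0,"wx":0,"wy":0,"wz":0,"fingers":1},
  {"x":0.032,"y":0,"z":0,"wx":0,"wy":0,"wz":0,"fingers":1},
  {"x":0.024,"y":0,"z":0,"wx":0,"wy":0,"wz":0,"fingers":1},
  {"x":0.015,"y":0,"z":0,"wx":0,"wy":0,"wz":0,"fingers":1},
  {"x":0.009,"y":0,"z":0,"wx":0,"wy":0,"wz":0,"fingers":1},
  {"x":0,"y":0,"z":0,"wx":0,"wy":0,"wz":0,"fingers":1},
])

```text
clock: 22.72
tool_pos: [0.5947, 0.2631, 0.1888]
tool_rot: [-2.016, -2.407, 0.003]
wrist_force: [-0.2, -0.8, -5.1]
finger_gap: 0.0566
grasp_force: 65.6
```

Emit:
jog_arm([
  {"x":0,"y":0,"z":0.01,"wx":0,"wy":0,"wz":-0.05,"fingers":1},
  {"x":0,"y":0,"z":0.02,"wx":0,"wy":0,"wz":-0.08,"fingers":1},
  {"x":0,"y":0,"z":0.02,"wx":0,"wy":0,"wz":-0.06,"fingers":1},
  {"x":0,"y":0,"z":0.01,"wx":0,"wy":0,"wz":-0.037,"fingers":1},
  {"x":0,"y":0,"z":0,"wx":0,"wy":0,"wz":0,"fingers":1},
])

```text
clock: 23.13
tool_pos: [0.594, 0.2588, 0.1265]
tool_rot: [-1.735, -2.615, 0.01]
wrist_force: [-0.8, -0.4, -5.5]
finger_gap: 0.0558
grasp_force: 65.5
```

Run:
```python
from h import *
to(.597,.2615,.094,113)
wlook('w6',(.597,.2615),.07,[(.09,.115),(.035,.085),(.0,.016)])
EOF=0
f=grab_frame('scene');w=cloud(f).reshape(-1,3)
q=w[(np.hypot(w[:,0]-.597,w[:,1]-.2615)<.07)&(w[:,2]>.045)&(w[:,2]<.11)]
b=cv2.minAreaRect((q[:,:2]*1000).astype(np.float32)); print(b)
im=cv2.cvtColor(f['pixels'],cv2.COLOR_RGB2BGR)[120:270,280:480]
im=cv2.resize(im,None,fx=1.95,fy=2.4)
cv2.imwrite('pics/c6.png',np.hstack([im,cv2.resize(cv2.imread('pics/w6.png'),(400,360))]))
```

```text
t 23.13 pos [0.594  0.2588 0.1265] yaw 112.9 q [ 0.31  0.59  0.1   1.09 -0.    1.49]
shift now [0.0014 0.0041 0.0324] turn [-0.0073  0.0005 -0.0022] shift after turn [0.0013 0.0038 0.0325]
0.09 0.115 n 6176 [586.1 275.9] [70.3 32.8] 23.6 med [581.7 285.  103. ]
0.035 0.085 n 2064 [580.1 289.9] [70.8  3.2] 23.6 med [579.9 290.6  67.5]
0.0 0.016 n 5666 [592.2 277.9] [140.  105.3] 16.1 med [583.2 296.8   2.1]
((597.1692504882812, 255.1965789794922), (69.98638916015625, 73.62725067138672), 22.99997329711914)
```

View pics/c6.png

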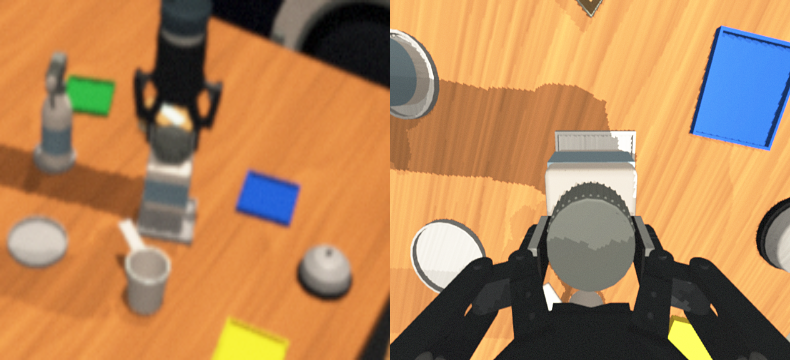

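The tub hangs over the square tray, tub middle at column 590 and tray at 596 in the right half. I shift it 4 mm along tool y and lower it.

Emit:
jog_arm([
  {"x":0.001,"y":0.004,"z":0.006,"wx":0,"wy":0,"wz":0,"fingers":1},
  {"x":0,"y":0,"z":0.009,"wx":0,"wy":0,"wz":0,"fingers":1},
  {"x":0,"y":0,"z":0.008,"wx":0,"wy":0,"wz":0,"fingers":1},
  {"x":0,"y":0,"z":0.004,"wx":0,"wy":0,"wz":0,"fingers":1},
  {"x":0,"y":0,"z":0.002,"wx":0,"wy":0,"wz":0,"fingers":1},
  {"x":0,"y":0,"z":0,"wx":0,"wy":0,"wz":0,"fingers":1},
])

```text
clock: 23.73
tool_pos: [0.5986, 0.2638, 0.1003]
tool_rot: [-1.734, -2.619, 0.002]
wrist_force: [-0.5, -0.1, -6.1]
finger_gap: 0.0564
grasp_force: 65.5
```

Emit:
jog_arm([
  {"x":0,"y":0,"z":0.001,"wx":0,"wy":0,"wz":0,"fingers":1},
  {"x":0,"y":0,"z":0.001,"wx":0,"wy":0,"wz":0,"fingers":1},
  {"x":0,"y":0,"z":0,"wx":0,"wy":0,"wz":0,"fingers":1},
])

```text
clock: 23.98
tool_pos: [0.5996, 0.2641, 0.0996]
tool_rot: [1.734, 2.619, 0.0]
wrist_force: [-0.6, 0.5, -5.0]
finger_gap: 0.0562
grasp_force: 65.5
```

Emit:
jog_arm([
  {"x":-0.001,"y":-0.0015,"z":0.0015,"wx":0,"wy":0,"wz":0,"fingers":1},
  {"x":0,"y":0,"z":0.0015,"wx":0,"wy":0,"wz":0,"fingers":1},
  {"x":0,"y":0,"z":0.001,"wx":0,"wy":0,"wz":0,"fingers":1},
  {"x":0,"y":0,"z":0,"wx":0,"wy":0,"wz":0,"fingers":1},
])

```text
clock: 24.32
tool_pos: [0.5981, 0.2624, 0.0951]
tool_rot: [-1.734, -2.619, 0.001]
wrist_force: [0.7, -0.2, -5.9]
finger_gap: 0.0559
grasp_force: 65.5
```

Emit:
jog_arm([
  {"x":0,"y":0,"z":0.001,"wx":0,"wy":0,"wz":0,"fingers":1},
  {"x":0,"y":0,"z":0.0005,"wx":0,"wy":0,"wz":0,"fingers":1},
  {"x":0,"y":0,"z":0,"wx":0,"wy":0,"wz":0,"fingers":1},
])

```text
clock: 24.57
tool_pos: [0.5985, 0.2625, 0.0938]
tool_rot: [1.734, 2.619, 0.0]
wrist_force: [-0.9, -1.5, -4.9]
finger_gap: 0.0563
grasp_force: 65.8
```

Emit:
jog_arm([
  {"x":0,"y":0,"z":0.001,"wx":0,"wy":0,"wz":0,"fingers":1},
  {"x":0,"y":0,"z":0.0007,"wx":0,"wy":0,"wz":0,"fingers":1},
  {"x":0,"y":0,"z":0,"wx":0,"wy":0,"wz":0,"fingers":1},
])

```text
clock: 24.82
tool_pos: [0.5986, 0.2626, 0.0937]
tool_rot: [1.734, 2.619, 0.001]
wrist_force: [-2.6, -2.0, 5.4]
finger_gap: 0.0561
grasp_force: 66.7
```

Emit:
jog_arm([
  {"x":0,"y":0,"z":0,"wx":0,"wy":0,"wz":0,"fingers":-1},
  {"x":0,"y":0,"z":0,"wx":0,"wy":0,"wz":0,"fingers":-1},
  {"x":0,"y":0,"z":0,"wx":0,"wy":0,"wz":0,"fingers":-1},
  {"x":0,"y":0,"z":0,"wx":0,"wy":0,"wz":0,"fingers":-1},
  {"x":0,"y":0,"z":0,"wx":0,"wy":0,"wz":0,"fingers":-1},
  {"x":0,"y":0,"z":-0.01,"wx":0,"wy":0,"wz":0,"fingers":-1},
  {"x":0,"y":0,"z":-0.03,"wx":0,"wy":0,"wz":0,"fingers":-1},
  {"x":0,"y":0,"z":-0.035,"wx":0,"wy":0,"wz":0,"fingers":-1},
  {"x":0,"y":0,"z":-0.035,"wx":0,"wy":0,"wz":0,"fingers":-1},
  {"x":0,"y":0,"z":-0.035,"wx":0,"wy":0,"wz":0,"fingers":-1},
])

```text
clock: 25.65
tool_pos: [0.5981, 0.2624, 0.2395]
tool_rot: [1.734, 2.619, 0.0]
wrist_force: [0.7, -0.3, -0.6]
finger_gap: 0.0854
grasp_force: 0.0
```

Emit:
jog_arm([
  {"x":-0.0323,"y":-0.0126,"z":0,"wx":0,"wy":0,"wz":0,"fingers":-1},
  {"x":-0.0323,"y":-0.0126,"z":0,"wx":0,"wy":0,"wz":0,"fingers":-1},
  {"x":-0.0323,"y":-0.0126,"z":0,"wx":0,"wy":0,"wz":0,"fingers":-1},
  {"x":-0.0323,"y":-0.0126,"z":0,"wx":0,"wy":0,"wz":0,"fingers":-1},
  {"x":-0.0323,"y":-0.0126,"z":0,"wx":0,"wy":0,"wz":0,"fingers":-1},
  {"x":-0.0323,"y":-0.0126,"z":0,"wx":0,"wy":0,"wz":0,"fingers":-1},
  {"x":-0.0323,"y":-0.0126,"z":0,"wx":0,"wy":0,"wz":0,"fingers":-1},
  {"x":-0.0323,"y":-0.0126,"z":0,"wx":0,"wy":0,"wz":0,"fingers":-1},
  {"x":-0.0323,"y":-0.0126,"z":0,"wx":0,"wy":0,"wz":0,"fingers":-1},
  {"x":-0.0323,"y":-0.0126,"z":0,"wx":0,"wy":0,"wz":0,"fingers":-1},
  {"x":-0.0323,"y":-0.0126,"z":0,"wx":0,"wy":0,"wz":0,"fingers":-1},
  {"x":-0.0323,"y":-0.0126,"z":0,"wx":0,"wy":0,"wz":0,"fingers":-1},
  {"x":-0.0323,"y":-0.0126,"z":0,"wx":0,"wy":0,"wz":0,"fingers":-1},
  {"x":-0.0323,"y":-0.0126,"z":0,"wx":0,"wy":0,"wz":0,"fingers":-1},
  {"x":-0.0323,"y":-0.0126,"z":0,"wx":0,"wy":0,"wz":0,"fingers":-1},
  {"x":0,"y":0,"z":0,"wx":0,"wy":0,"wz":0,"fingers":-1},
  {"x":0,"y":0,"z":0,"wx":0,"wy":0,"wz":0,"fingers":-1},
])

```text
clock: 27.07
tool_pos: [0.6133, -0.2594, 0.2374]
tool_rot: [1.739, 2.616, 0.0]
wrist_force: [-0.3, 0.2, -0.1]
finger_gap: 0.0857
grasp_force: 0.0
```

Run:
```python
from h import *
to(.614,-.258,.135,113)
wlook('w7',(.614,-.258),.07,[(.142,.16),(.08,.11),(.01,.075)])
```

```text
t 27.07 pos [ 0.6133 -0.2594  0.2374] yaw 112.8 q [-0.5   0.58  0.37  1.36  0.    0.68]
shift now [0.001  0.0012 0.1024] turn [ 0.0005  0.0003 -0.0038] shift after turn [0.001  0.0012 0.1024]
0.142 0.16 n 2516 [ 613.2 -259.5] [38.9 39.1] 77.6 med [ 612.7 -258.   149.5]
0.08 0.11 n 3551 [ 610.9 -254.4] [75.1 63.8] 22.7 med [ 602.2 -241.9  100.7]
0.01 0.075 n 511 [ 602.6 -235.5] [70.5 23.8] 23.8 med [ 598.7 -225.6   53.8]
```

View pics/w7.png

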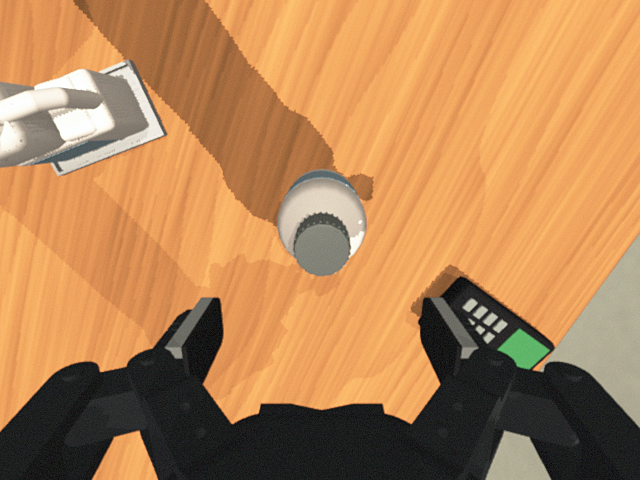

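The softener's cap at (322,247) sits exactly under the tool, and the detergent stands in its tray at upper left. I descend and grip the cap.

Emit:
jog_arm([
  {"x":0,"y":0,"z":0.02,"wx":0,"wy":0,"wz":0,"fingers":-1},
  {"x":0,"y":0,"z":0.03,"wx":0,"wy":0,"wz":0,"fingers":-1},
  {"x":0,"y":0,"z":0.025,"wx":0,"wy":0,"wz":0,"fingers":-1},
  {"x":0,"y":0,"z":0.015,"wx":0,"wy":0,"wz":0,"fingers":-1},
  {"x":0,"y":0,"z":0.008,"wx":0,"wy":0,"wz":0,"fingers":-1},
  {"x":0,"y":0,"z":0.002,"wx":0,"wy":0,"wz":0,"fingers":-1},
  {"x":0,"y":0,"z":0,"wx":0,"wy":0,"wz":0,"fingers":-1},
  {"x":0,"y":0,"z":0,"wx":0,"wy":0,"wz":0,"fingers":-1},
])

```text
clock: 27.78
tool_pos: [0.6144, -0.2571, 0.1388]
tool_rot: [1.732, 2.618, 0.0]
wrist_force: [0.1, 0.0, 0.3]
finger_gap: 0.0851
grasp_force: 0.0
```

Emit:
jog_arm([
  {"x":-0.0015,"y":-0.0015,"z":0.003,"wx":0,"wy":0,"wz":0,"fingers":-1},
  {"x":0,"y":0,"z":0,"wx":0,"wy":0,"wz":0,"fingers":-1},
  {"x":0,"y":0,"z":0,"wx":0,"wy":0,"wz":0,"fingers":1},
  {"x":0,"y":0,"z":0,"wx":0,"wy":0,"wz":0,"fingers":1},
  {"x":0,"y":0,"z":0,"wx":0,"wy":0,"wz":0,"fingers":1},
  {"x":0,"y":0,"z":0,"wx":0,"wy":0,"wz":0,"fingers":1},
  {"x":0,"y":0,"z":0,"wx":0,"wy":0,"wz":0,"fingers":1},
  {"x":0,"y":0,"z":0,"wx":0,"wy":0,"wz":0,"fingers":1},
  {"x":0,"y":0,"z":0,"wx":0,"wy":0,"wz":0,"fingers":1},
])

```text
clock: 28.53
tool_pos: [0.6132, -0.2594, 0.1347]
tool_rot: [1.734, 2.618, 0.0]
wrist_force: [0.8, -0.4, 2.1]
finger_gap: 0.0367
grasp_force: 60.4
```

Emit:
jog_arm([
  {"x":0,"y":0,"z":-0.006,"wx":0,"wy":0,"wz":0,"fingers":1},
  {"x":0,"y":0,"z":-0.014,"wx":0,"wy":0,"wz":0,"fingers":1},
  {"x":0,"y":0,"z":-0.02,"wx":0,"wy":0,"wz":0,"fingers":1},
  {"x":0,"y":0,"z":-0.015,"wx":0,"wy":0,"wz":0,"fingers":1},
  {"x":0.01,"y":0,"z":0,"wx":0,"wy":0,"wz":0,"fingers":1},
  {"x":0.02,"y":-0.001,"z":0,"wx":0,"wy":0,"wz":0,"fingers":1},
  {"x":0.032,"y":-0.001,"z":0,"wx":0,"wy":0,"wz":0,"fingers":1},
  {"x":0.032,"y":-0.001,"z":0,"wx":0,"wy":0,"wz":0,"fingers":1},
  {"x":0.032,"y":-0.001,"z":0,"wx":0,"wy":0,"wz":0,"fingers":1},
  {"x":0.032,"y":-0.001,"z":0,"wx":0,"wy":0,"wz":0,"fingers":1},
  {"x":0.032,"y":-0.001,"z":0,"wx":0,"wy":0,"wz":0,"fingers":1},
  {"x":0.032,"y":-0.001,"z":0,"wx":0,"wy":0,"wz":0,"fingers":1},
  {"x":0.032,"y":-0.001,"z":0,"wx":0,"wy":0,"wz":0,"fingers":1},
  {"x":0.032,"y":0,"z":0,"wx":0,"wy":0,"wz":0,"fingers":1},
  {"x":0.032,"y":0,"z":0,"wx":0,"wy":0,"wz":0,"fingers":1},
  {"x":0.026,"y":0,"z":0,"wx":0,"wy":0,"wz":0,"fingers":1},
  {"x":0.02,"y":0,"z":0,"wx":0,"wy":0,"wz":0,"fingers":1},
  {"x":0.014,"y":0,"z":0,"wx":0,"wy":0,"wz":0,"fingers":1},
  {"x":0.009,"y":0,"z":0,"wx":0,"wy":0,"wz":0,"fingers":1},
  {"x":0,"y":0,"z":0,"wx":0,"wy":0,"wz":0,"fingers":1},
])

```text
clock: 30.2
tool_pos: [0.4524, 0.095, 0.1885]
tool_rot: [-1.73, -2.619, 0.002]
wrist_force: [0.9, -0.6, -5.5]
finger_gap: 0.0364
grasp_force: 61.0
```

Emit:
jog_arm([
  {"x":0,"y":0,"z":0.008,"wx":0,"wy":0,"wz":0,"fingers":1},
  {"x":0,"y":0,"z":0.012,"wx":0,"wy":0,"wz":0,"fingers":1},
  {"x":0,"y":0,"z":0.008,"wx":0,"wy":0,"wz":0,"fingers":1},
  {"x":0,"y":0,"z":0,"wx":0,"wy":0,"wz":0,"fingers":1},
  {"x":0,"y":0,"z":0,"wx":0,"wy":0,"wz":0,"fingers":1},
])

```text
clock: 30.62
tool_pos: [0.4537, 0.0931, 0.1603]
tool_rot: [-1.735, -2.617, 0.003]
wrist_force: [-0.2, -0.2, -5.4]
finger_gap: 0.0366
grasp_force: 60.9
```

Run:
```python
from h import *
to(.454,.094,.137,113)
wlook('w8',(.454,.094),.07,[(.12,.18),(.02,.11),(.0,.012)])
f=grab_frame('scene');w=cloud(f).reshape(-1,3)
for a in np.arange(.035,.1,.015):
    b=w[(np.hypot(w[:,0]-.454,w[:,1]-.094)<.06)&(w[:,2]>a)&(w[:,2]<a+.015)]
    if len(b): print(round(a,3),len(b),np.round(b[:,:2].min(0)*1000),np.round(b[:,:2].max(0)*1000))
im=cv2.cvtColor(f['pixels'],cv2.COLOR_RGB2BGR)[120:270,200:400]
im=cv2.resize(im,None,fx=1.95,fy=2.4)
cv2.imwrite('pics/c8.png',np.hstack([im,cv2.resize(cv2.imread('pics/w8.png'),(400,360))]))
```

```text
t 30.62 pos [0.4537 0.0931 0.1603] yaw 112.9 q [ 0.07  0.21 -0.39  0.98 -0.    1.24]
shift now [0.0007 0.0007 0.0233] turn [-0.0024 -0.0004 -0.0016] shift after turn [0.0007 0.0007 0.0233]
0.12 0.18 n 18176 [448.2  98.6] [68.8 53.7] 45.6 med [449.3 104.2 165.7]
0.02 0.11 n 2018 [443.8 117.4] [70.4 23.7] 21.6 med [439.2 126.9  84.1]
0.0 0.012 n 4776 [447.1 111.1] [139.3 102.5] 21.2 med [433.4 126.2   1. ]
0.035 86 [427.  53.] [493. 111.]
0.05 94 [429.  50.] [496. 108.]
0.065 105 [432.  52.] [495. 104.]
0.08 91 [430.  53.] [495. 106.]
0.095 101 [431.  52.] [494. 107.]
```

View pics/c8.png

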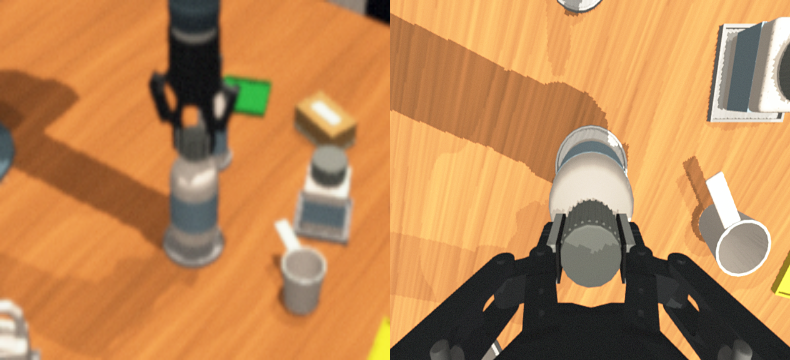

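The softener hangs upright and centred over the big tray at (590,165), and the tub stands in its tray. I lower it.

Emit:
jog_arm([
  {"x":0,"y":0,"z":0.006,"wx":0,"wy":0,"wz":0,"fingers":1},
  {"x":0,"y":0,"z":0.007,"wx":0,"wy":0,"wz":0,"fingers":1},
  {"x":0,"y":0,"z":0.004,"wx":0,"wy":0,"wz":0,"fingers":1},
  {"x":0,"y":0,"z":0.002,"wx":0,"wy":0,"wz":0,"fingers":1},
  {"x":0,"y":0,"z":0.001,"wx":0,"wy":0,"wz":0,"fingers":1},
  {"x":0,"y":0,"z":0,"wx":0,"wy":0,"wz":0,"fingers":1},
  {"x":0,"y":0,"z":0,"wx":0,"wy":0,"wz":0,"fingers":1},
])

```text
clock: 31.3
tool_pos: [0.4543, 0.0939, 0.1412]
tool_rot: [1.734, 2.619, 0.0]
wrist_force: [-0.7, 0.3, -6.0]
finger_gap: 0.0365
grasp_force: 61.3
```

Emit:
jog_arm([
  {"x":0,"y":0,"z":0.001,"wx":0,"wy":0,"wz":0,"fingers":1},
  {"x":0,"y":0,"z":0.0007,"wx":0,"wy":0,"wz":0,"fingers":1},
  {"x":0,"y":0,"z":0,"wx":0,"wy":0,"wz":0,"fingers":1},
])

```text
clock: 31.55
tool_pos: [0.4543, 0.0939, 0.1395]
tool_rot: [1.734, 2.619, 0.0]
wrist_force: [-0.0, 0.2, -5.5]
finger_gap: 0.0365
grasp_force: 61.3
```

Emit:
jog_arm([
  {"x":0,"y":0,"z":0.001,"wx":0,"wy":0,"wz":0,"fingers":1},
  {"x":0,"y":0,"z":0.0007,"wx":0,"wy":0,"wz":0,"fingers":1},
  {"x":0,"y":0,"z":0,"wx":0,"wy":0,"wz":0,"fingers":1},
])

```text
clock: 31.8
tool_pos: [0.4542, 0.0939, 0.1376]
tool_rot: [-1.734, -2.619, 0.0]
wrist_force: [0.3, -0.1, -6.1]
finger_gap: 0.0365
grasp_force: 61.3
```

Emit:
jog_arm([
  {"x":0,"y":0,"z":0.0006,"wx":0,"wy":0,"wz":0,"fingers":1},
  {"x":0,"y":0,"z":0.0004,"wx":0,"wy":0,"wz":0,"fingers":1},
  {"x":0,"y":0,"z":0,"wx":0,"wy":0,"wz":0,"fingers":1},
])

```text
clock: 32.05
tool_pos: [0.4542, 0.0939, 0.1367]
tool_rot: [-1.735, -2.619, 0.0]
wrist_force: [-0.5, 0.1, -6.0]
finger_gap: 0.0367
grasp_force: 61.3
```

Emit:
jog_arm([
  {"x":0,"y":0,"z":0.0006,"wx":0,"wy":0,"wz":0,"fingers":1},
  {"x":0,"y":0,"z":0.0006,"wx":0,"wy":0,"wz":0,"fingers":1},
  {"x":0,"y":0,"z":0,"wx":0,"wy":0,"wz":0,"fingers":1},
])

```text
clock: 32.3
tool_pos: [0.4546, 0.0939, 0.1365]
tool_rot: [1.734, 2.619, 0.001]
wrist_force: [-1.7, -0.4, 4.6]
finger_gap: 0.0366
grasp_force: 62.2
```

Contact. I release and rise clear, then check all four.

Emit:
jog_arm([
  {"x":0,"y":0,"z":0,"wx":0,"wy":0,"wz":0,"fingers":-1},
  {"x":0,"y":0,"z":0,"wx":0,"wy":0,"wz":0,"fingers":-1},
  {"x":0,"y":0,"z":0,"wx":0,"wy":0,"wz":0,"fingers":-1},
  {"x":0,"y":0,"z":0,"wx":0,"wy":0,"wz":0,"fingers":-1},
  {"x":0,"y":0,"z":0,"wx":0,"wy":0,"wz":0,"fingers":-1},
  {"x":0,"y":0,"z":-0.01,"wx":0,"wy":0,"wz":0,"fingers":-1},
  {"x":0,"y":0,"z":-0.03,"wx":0,"wy":0,"wz":0,"fingers":-1},
  {"x":0,"y":0,"z":-0.035,"wx":0,"wy":0,"wz":0,"fingers":-1},
  {"x":0,"y":0,"z":-0.035,"wx":0,"wy":0,"wz":0,"fingers":-1},
  {"x":-0.03,"y":-0.015,"z":0,"wx":0,"wy":0,"wz":0,"fingers":-1},
  {"x":-0.03,"y":-0.015,"z":0,"wx":0,"wy":0,"wz":0,"fingers":-1},
  {"x":-0.03,"y":-0.015,"z":0,"wx":0,"wy":0,"wz":0,"fingers":-1},
  {"x":-0.03,"y":-0.015,"z":0,"wx":0,"wy":0,"wz":0,"fingers":-1},
  {"x":0,"y":0,"z":0,"wx":0,"wy":0,"wz":0,"fingers":-1},
  {"x":0,"y":0,"z":0,"wx":0,"wy":0,"wz":0,"fingers":-1},
])

```text
clock: 33.55
tool_pos: [0.4459, -0.0413, 0.2456]
tool_rot: [1.739, 2.616, 0.001]
wrist_force: [0.7, -0.4, -0.3]
finger_gap: 0.0854
grasp_force: 0.0
```

Run:
```python
from h import *
f=grab_frame('scene'); w=cloud(f).reshape(-1,3)
def rect(c,r,lo,hi,t):
    q=w[(np.hypot(w[:,0]-c[0],w[:,1]-c[1])<r)&(w[:,2]>lo)&(w[:,2]<hi)]
    if len(q)<5: return print(t,len(q))
    b=cv2.minAreaRect((q[:,:2]*1000).astype(np.float32)); print(t,len(q),np.round(b[0],1),np.round(b[1],1),round(b[2],1),'ztop',round(np.percentile(q[:,2],97),3))
rect((.371,-.267),.09,.03,.2,'det'); rect((.454,.094),.06,.13,.17,'soft cap'); rect((.597,.2615),.07,.02,.12,'powder'); rect((.366,.267),.06,.13,.18,'spray head'); rect((.366,.267),.06,.02,.075,'spray body'); rect((.505,.423),.07,.03,.05,'carton'); rect((.65,.11),.09,.04,.07,'cup')
im=cv2.cvtColor(f['pixels'],cv2.COLOR_RGB2BGR)[140:320,160:440]
cv2.imwrite('pics/end.png',cv2.resize(im,None,fx=2.8,fy=2.8,interpolation=cv2.INTER_CUBIC))
```

```text
det 1503 [ 375.9 -271.1] [100.8  52.9] 41.6 ztop 0.163
soft cap 154 [457.3  91.2] [38.6 39.4] 87.8 ztop 0.154
powder 676 [600.3 261.4] [70.1 78.7] 23.4 ztop 0.102
spray head 151 [375.3 254.2] [24.5 72.4] 15.7 ztop 0.167
spray body 187 [378.2 252.2] [51.7 26.5] 29.7 ztop 0.073
carton 355 [501.1 432.8] [ 69.2 108.4] 74.2 ztop 0.043
cup 330 [635.8 120.3] [ 63.5 121.1] 39.7 ztop 0.061
```

View pics/end.png

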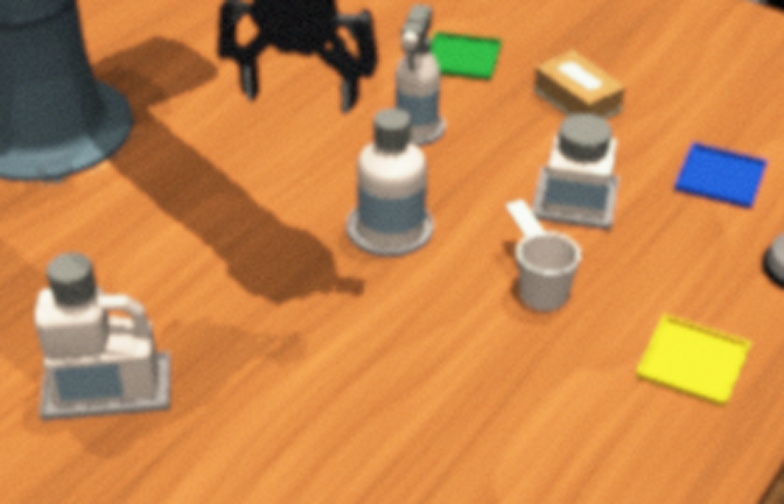

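All four stand upright inside their trays: detergent (100,350), softener (390,190), tub (580,170), spray (420,80). Their tops are about 2 mm above the nominal heights, as they should be on the tray floors. The carton and cup are where they were.

```bash
python3 -c "
from bench import *
print(sign_off())"
```

```text
the job is handed in; nothing more can be done
None
```

All four products stand upright in their matching trays, the carton and cup were left alone, and the job was handed in at about 34 s of the allowed 106 s.

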